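# Pack the vaccine cold chest through its bifold hatch

### The job

Push the chest's bifold hatch back at its fold bar until both panels are folded up together at the rear. Draw the front cold plate from the leaning stack without toppling or shifting the others, stand it upright in the cradle between the two ribs in the chest, and set every vial from the worktop down gently, standing or lying, on the chest floor in the open bay beside the cradle. Then close the hatch flat again, and leave the bottle and the carton near the work alone.

Things in the scene. Friction and masses are not known exactly. Their poses are not given: they have to be found in the camera images.
- chest: Fixed open grey chest on the worktop, outer 260 (x) x 254 (y) x 100 mm high, walls 9 mm, floor 8 mm thick; origin at the centre of its underside, x towards the rear (away from the robot), y left, z up. Its front is towards the robot. Aluminium tracks rise 14 mm above both side rims.
- hatch (a joint): Rear panel's angle, rad: 0 = both panels flat, hatch shut; 1.42 = both folded up at the rear (stop). Two panels, each 128 mm hinge to hinge, 240 wide, 7 thick: the rear one hinged on the chest's rear rim, the front one to it at the fold, its front edge in the tracks (ends 38 mm before the rear hinge). The fold rises 127 mm. Stiff: stays where left, moves with 2 to 5 N along the fold's arc.
- hatch_pivot (a point): Centre of the rear hinge axis of the hatch on the chest, 128 mm behind the chest's centre and 102 mm above the worktop; axis along the chest's y.
- fold_bar (a point): Centre of the fold bar: dark round bar, 12 mm thick, 110 long along the chest's y, on two end posts at the fold hinge; it always stands upright, 42 mm above the fold axis (29 mm clear below it), and never turns: at hatch angle q it lies 128*cos(q) mm in front of hatch_pivot and 128*sin(q)+42 mm above it. Axes like the chest's.
- cradle (a point): Centre of the cradle's floor in the left part of the chest (71 mm left of and 35 in front of its centre, 8 above the worktop), axes like the chest's. The cradle: a 30 mm gap between two ribs (4 thick, 38 high) that run from the front wall to the rear wall; 28 mm are free between the outer rib and the side wall. The plate stands in it, its 110 mm length along the chest's x, either way round.
- bay (a point): On the floor of the vial bay, the open part of the chest right of the cradle, 8 mm above the worktop, 25 mm in front of and 33 right of the chest's centre, axes like the chest's. The bay reaches 96 mm to the front, 85 to either side and 146 to the rear, of which the last 45 lie under the folded hatch.
- stand: Fixed upright steel sheet, 150 wide (y) and 50 mm high; origin on the worktop at the middle of its front face, x pointing away from the plates (to the rear), z up. The plates lean on its front face.
- plate_1: Cold plate, front (nearest the robot), the one to draw: rigid, grey, 18 (x) x 110 (y) x 60 mm (z) with a flat grip lug on top: 10 thick (x), 36 wide, from 60 to 88 mm above the underside, centred +28 mm along y; a round white cap 8 mm high on the other half. 140 g. Origin at the centre of its underside. At the start it leans about 0.42 rad back (its z to the rear), face to face on what is behind it.
- plate_2: Cold plate, middle, stays: rigid, grey, 18 (x) x 110 (y) x 60 mm (z) with a flat grip lug on top: 10 thick (x), 36 wide, from 60 to 88 mm above the underside, centred -28 mm along y; a round white cap 8 mm high on the other half. 140 g. Origin at the centre of its underside. At the start it leans about 0.42 rad back (its z to the rear), face to face on what is behind it.
- plate_3: Cold plate, rear, stays: rigid, grey, 18 (x) x 110 (y) x 60 mm (z) with a flat grip lug on top: 10 thick (x), 36 wide, from 60 to 88 mm above the underside, centred +28 mm along y; a round white cap 8 mm high on the other half. 140 g. Origin at the centre of its underside. At the start it leans about 0.42 rad back (its z to the rear), face to face on what is behind it.
- vial_1: Small injection vial, upright at the start, 25 mm across and 52 mm tall with its narrower cap, 30 g; origin at the centre of its underside, z up. May be absent.
- vial_2: Small injection vial, upright at the start, 25 mm across and 50 mm tall with its narrower cap, 30 g; origin at the centre of its underside, z up. May be absent.
- vial_3: Larger injection vial, upright at the start, 32 mm across and 62 mm tall with its narrower cap, 30 g; origin at the centre of its underside, z up. May be absent.
- vial_4: Small injection vial, upright at the start, 25 mm across and 50 mm tall with its narrower cap, 30 g; origin at the centre of its underside, z up. May be absent.
- amber_bottle: Bystander: brown bottle with white cap, 45 mm across, 93 mm tall; origin at the centre of its underside. Leave alone.
- carton_suture: Bystander: small carton 55 x 110 x 30 mm; origin at the centre of its underside. Leave alone.
Things that resemble listed ones, but are neither listed nor needed, are in the scene too. Leave any orange or red look-alike of the vial_2 alone.

How it is judged:
By the outcome, as a careful person would: the job done as asked, in the order asked, and still so for the second after the job is handed in, with the robot touching nothing.
Of vial_1, vial_2, vial_3, vial_4 only 3 to 4 are there at a start; the rules pass over those that are not, and their reading is None.
At some moment in a run one of vial_1, vial_2, vial_3, vial_4 may be knocked a few centimetres aside while the robot is not near it.
It also fails if it takes over 200 s, if anything falls off the work surface, if the arm or the gripper's body presses on something with over 40 N, if the wrist force passes 120 N, or if a joint passes its speed limit or range.

### The arm

A 7-joint arm with a two-finger parallel gripper is mounted at the origin on a cart in front of the work surface, level with it; the furniture and walls round the work are solid. World frame = base frame: x ahead of the robot, y to its left, z up, the work surface at z = 0. Lengths are in m, angles in rad, forces in N, time in s.
With the tool pointing down it reaches from about 0.4 to 0.85 m from the base axis. Payload 4.5 kg.
Tool frame: the origin (TCP) lies between the finger pads; the fingertips stand 19 mm ahead of it and the grasp point (between the pads) is the TCP (r.nose_length is the distance from the TCP to the fingertips, in m); z points along the fingers, x is the direction in which the jaws open and shut, and the axes are right-handed (so a half turn about z gives the same grasp; the last joint's range is limited). The gripper opens to 88 mm and grips with 3 to 60 N. Pads are 18 mm wide; open, the fingers measure 123 mm over their backs; the gripper's body (75 mm by 187 mm) begins 45 mm behind the grasp point.
Start: joints at [-1.081, 0.689, -0.195, 1.565, 0.157, 0.902, -0.215], TCP at [0.275, 0.561, 0.258] pointing down, gripper open.
Joint ranges: [-3.01, 3.01], [-0.46, 2.08], [-1.47, 1.51], [0.13, 2.56], [-1, 4.14], [0.04, 2.09], [-2.66, 2.66]. Speed limits (rad/s): [2.57, 2.57, 3.14, 3.14, 3.14, 3.14, 3.14].

### API

Orientations are given as a unit quaternion [x, y, z, w].
In Python, from plant import get_state, vision, r gives the robot as it stands.
- The arm moves only by the tool play_rows, never from a script. Its argument "deltas" is a list that holds one entry, the list of rows, each a list of 7 numbers: the gripper command: -1 is fully open, 1 is shut, values between are in proportion, then the shift along the tool's x, y, z normalised to -1 to 1, where 1 is 300 mm, then the turn, a rotation vector about the tool's x, y, z normalised to -1 to 1, where 1 is pi rad. A call has 1 to 5 rows; each row is the pose to reach, as a shift and turn from the pose measured when the call began, along the tool's axes at that moment, turning the shorter way round; what a row does not reach only later rows make up. A row lasts 1/8 s, in which the tool goes at most 62.5 mm and 10.7 degrees, less where a joint would pass 70% of its speed; a pose out of reach is approached as far as the arm can. A call with a number of a shift or a turn outside -1 to 1 is refused whole. A call with a gripper value outside its range is refused whole. The fingers move at their own pace and stop on an object; "force" is the grip in N (left out, the last holds). Time passes only in rows, so rows that repeat a pose let the fingers close. It gives the time, the measured TCP pose, the force and the opening at its end, in the units of the state.
- get_state(): the state, without advancing time (a new reading comes with each control period).
- vision.snapshot(name): name is "scene" or "top" or "wrist"; returns the picture (480x640x3 uint8, red, green, blue); there is no depth.
- vision.camera_model(name): a dict with "vfov" (degrees; the focal length in pixels is half the picture's height over the tangent of half this angle, whatever the lens; pixels are square), "cx", "cy" (the principal point, pixels), "world_to_cam" (4x4, takes a point from world to camera coordinates). Camera axes: x right, y up, looking along -z (the intrinsics and any distortion apply to the point x, -y, -z); pixel columns grow to the right and rows downward; lengths in m; the calibration is good to about 2 mm. A picture is of the moment at which its call begins: read the wrist's pose just before it. camera_model takes no time and is no camera call; for the wrist camera it gives the pose at the moment of the call.
- r.finish_job(): hands the job in, once; it reports no verdict.
The state is a dict: "clock": time; "q": joint angles; "qd": joint speeds; "joint_torque": joint torques, N m; "tool_pos": TCP position; "eef_rot": TCP orientation; "contact_force": force on the tool from outside, world axes, zero at the start; "moment": the same for the moment, N m; "opening": opening from 0.0 (shut) to 1.0 (fully open).
Only numpy, scipy, OpenCV 4.12 (cv2) and the standard library are available. Lean on these libraries where they do the work, as an engineer would, in place of code of your own. Each camera call takes 0.05 s, during which the arm holds its last target.

## Working session

There is one attempt and no reset: what is moved stays moved. The work goes in short steps, Python scripts to look and compute and a tool call to move; the robot and the scene stay as the last step left them, time stands still between calls to the robot, and variables do not carry over. Pictures are saved under pics/ and viewed, and the job is handed in when it is done.

Besides the shell and the picture viewer there is one more tool, called as name(argument=value, ...), one argument or row to a line, values as JSON. play_rows: Moves the arm, as the interface text tells. Scaled input: -1 to 1 covers 300 mm each way for a shift and pi rad each way for a turn. Its arguments: {"type":"object","properties":{"deltas":{"type":"array"},"force":{"type":"number"}},"required":["deltas"]}

```bash
ls; mkdir -p pics
python3 - <<'E'
from plant import get_state, vision, r
import cv2
s=get_state();print(s)
for n in("scene","top","wrist"):
    m=vision.camera_model(n);print(n,m)
    cv2.imwrite(f"pics/{n}0.png",vision.snapshot(n)[:,:,::-1])
E
```

```text
pics
{'clock': 0.0, 'q': array([-1.08119536,  0.68998029, -0.19452175,  1.56636353,  0.15731781,
        0.90248458, -0.21505203]), 'qd': array([-0.00084939,  0.00103962,  0.00096004,  0.00162356, -0.00049339,
       -0.00071013, -0.00250823]), 'joint_torque': array([-2.43571394e-04, -5.27564907e+01, -1.26680117e+00, -1.53429240e+01,
       -5.25664771e-02,  6.39781414e-03,  1.77588818e-04]), 'tool_pos': array([0.27488973, 0.56062943, 0.25690731]), 'eef_rot': array([ 8.48541136e-01,  5.29128616e-01, -7.41443598e-04,  5.45925855e-04]), 'contact_force': array([-0.6340123 , -0.26212685,  0.28914445]), 'moment': array([-0.01318544,  0.02802144,  0.01049012]), 'opening': 1.000801156580185}
scene {'vfov': 52.81595715236262, 'cx': 325.92277397805395, 'cy': 237.4865081674654, 'world_to_cam': array([[ 0.56543621, -0.82477134, -0.00584197, -0.32564557],
       [ 0.44597567,  0.29977273,  0.84335166, -0.3440864 ],
       [-0.69382101, -0.47946694,  0.5373303 , -0.83212938],
       [ 0.        ,  0.        ,  0.        ,  1.        ]])}
top {'vfov': 51.50096017206794, 'cx': 320.2433375256899, 'cy': 236.98081552074606, 'world_to_cam': array([[ 0.02539112, -0.99933452, -0.02618799, -0.01274166],
       [ 0.99216333,  0.02198569,  0.12299822, -0.60668029],
       [-0.12234061, -0.02910582,  0.9920613 , -1.20313792],
       [ 0.        ,  0.        ,  0.        ,  1.        ]])}
wrist {'vfov': 71.46178668899549, 'cx': 318.50324681048346, 'cy': 234.94011187015695, 'world_to_cam': array([[ 4.41003373e-01,  8.97505445e-01, -3.46392286e-05,
        -6.25346953e-01],
       [-8.55303958e-01,  4.20255315e-01, -3.03052157e-01,
         4.16182948e-02],
       [-2.71976404e-01,  1.33676651e-01,  9.52973971e-01,
        -3.89744096e-01],
       [ 0.00000000e+00,  0.00000000e+00,  0.00000000e+00,
         1.00000000e+00]])}
```

View pics/scene0.png

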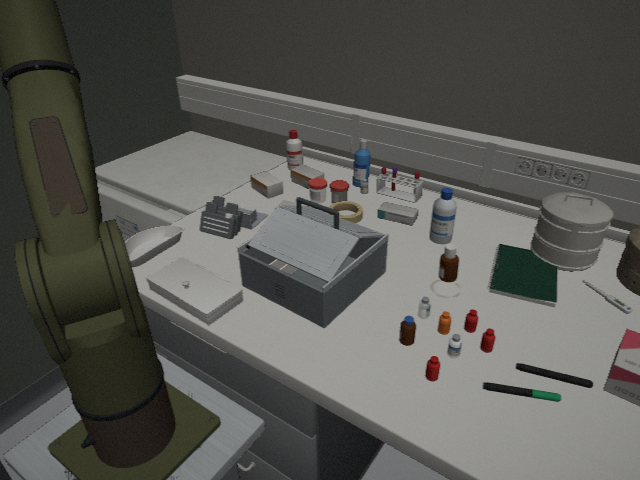

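View pics/top0.png

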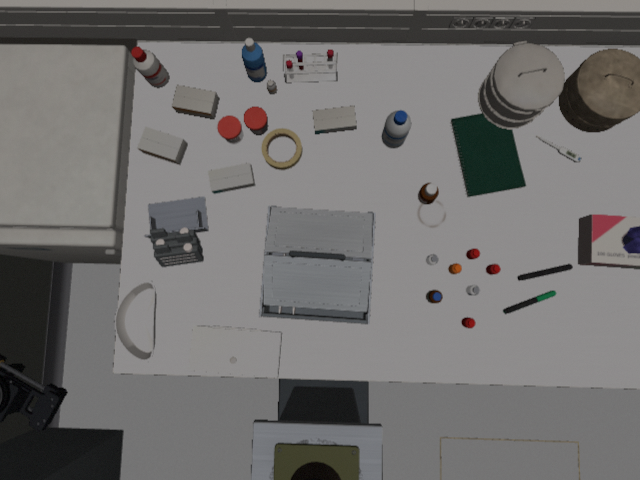

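View pics/wrist0.png

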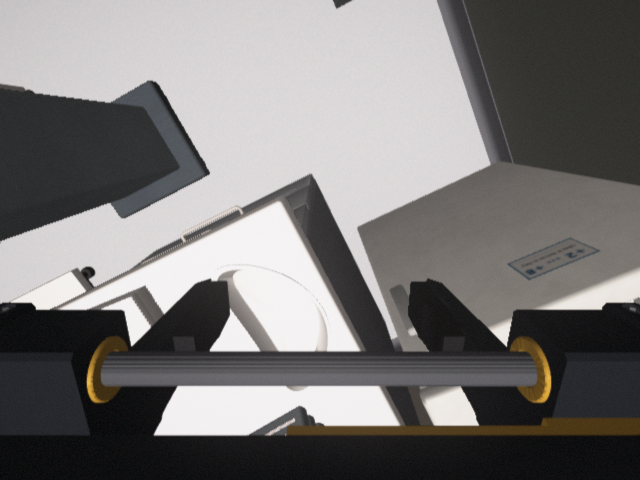

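Run:
```python
import cv2
t=cv2.imread("pics/top0.png")
s=cv2.imread("pics/scene0.png")
def g(i): return cv2.convertScaleAbs(i,alpha=1.5)
cv2.imwrite("pics/c_chest.png",cv2.resize(g(t[190:335,245:395]),None,fx=4,fy=4,interpolation=cv2.INTER_CUBIC))
cv2.imwrite("pics/c_stack.png",cv2.resize(g(t[185:275,140:220]),None,fx=6,fy=6,interpolation=cv2.INTER_CUBIC))
cv2.imwrite("pics/c_vials.png",cv2.resize(g(t[175:335,410:510]),None,fx=3.7,fy=3.7,interpolation=cv2.INTER_CUBIC))
cv2.imwrite("pics/c_svials.png",cv2.resize(g(s[240:390,380:510]),None,fx=4,fy=4,interpolation=cv2.INTER_CUBIC))
cv2.imwrite("pics/c_sstack.png",cv2.resize(g(s[180:250,180:270]),None,fx=6,fy=6,interpolation=cv2.INTER_CUBIC))
```

```text
(no output)
```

View pics/c_chest.png

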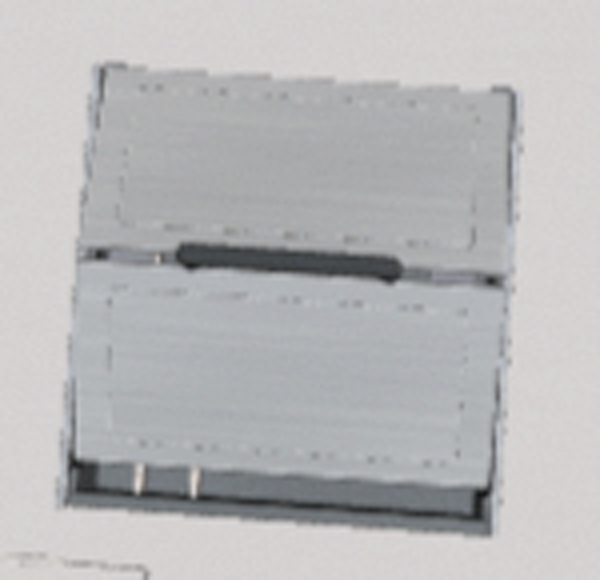

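View pics/c_stack.png

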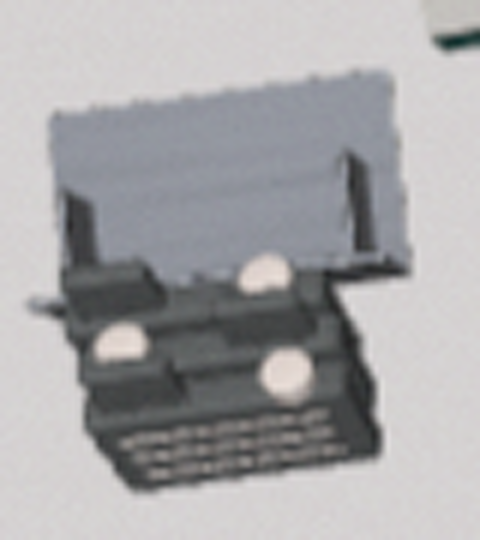

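View pics/c_vials.png

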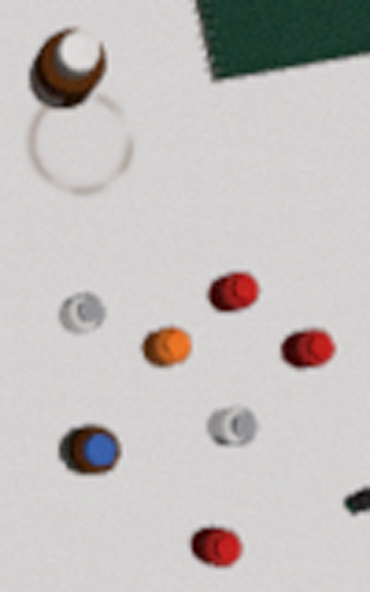

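View pics/c_svials.png

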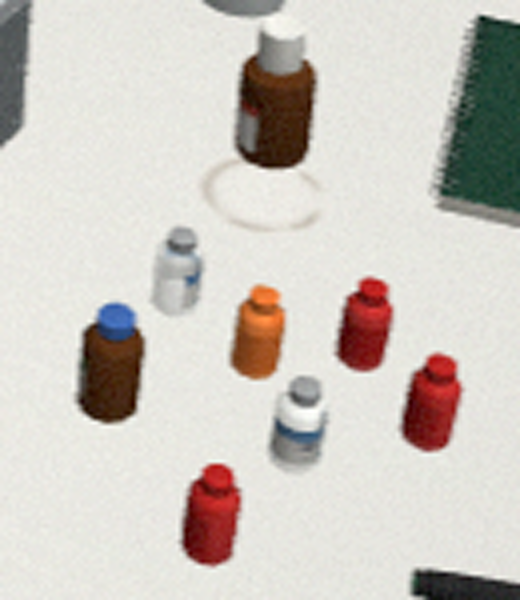

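View pics/c_sstack.png

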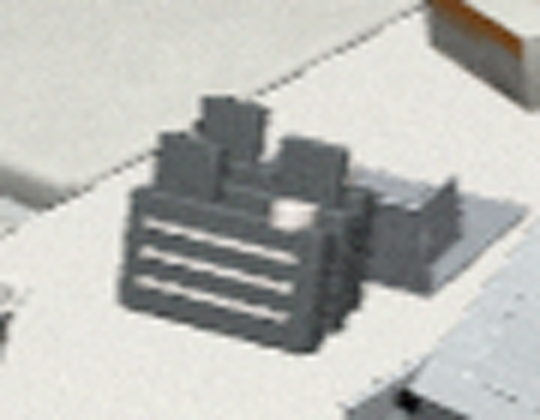

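```bash
cat > h.py <<'E'
import numpy as np, cv2
from plant import get_state, vision, r
from scipy.spatial.transform import Rotation as R
def cam(n):
    m=vision.camera_model(n); f=240/np.tan(np.radians(m["vfov"]/2)); return f,m["cx"],m["cy"],m["world_to_cam"]
def ray(c,u,v):
    f,cx,cy,T=c; d=np.array([(u-cx)/f,-(v-cy)/f,-1.]); Rm=T[:3,:3]; o=-Rm.T@T[:3,3]; return o,Rm.T@d
def onz(c,u,v,z):
    o,d=ray(c,u,v); return o+d*(z-o[2])/d[2]
def proj(c,p):
    f,cx,cy,T=c; q=T[:3,:3]@np.asarray(p,float)+T[:3,3]; return np.array([cx+f*q[0]/-q[2], cy-f*q[1]/-q[2]])
def tri(c1,a,c2,b):
    o1,d1=ray(c1,*a);o2,d2=ray(c2,*b)
    A=np.stack([d1,-d2],1); s=np.linalg.lstsq(A,o2-o1,rcond=None)[0]
    p=o1+s[0]*d1;q=o2+s[1]*d2; return (p+q)/2,np.linalg.norm(p-q)
E
python3 - <<'E'
from h import *
t=cv2.imread("pics/top0.png")
s=cv2.imread("pics/scene0.png")
def g(i): return cv2.convertScaleAbs(i,alpha=1.5)
a=cv2.resize(g(t[30:190,120:360]),(780,520),interpolation=cv2.INTER_CUBIC)
b=cv2.resize(g(s[125:225,240:440]),(780,390),interpolation=cv2.INTER_CUBIC)
cv2.imwrite("pics/d1.png",a);cv2.imwrite("pics/d2.png",b)
T=cam("top");S=cam("scene")
print(onz(T,272,87,.05),tri(T,(272,86),S,(365,184)))
# vials: top caps
for n,a in dict(A=(432,259),B=(473,291),C=(435,297)).items(): print(n,onz(T,*a,.04))
E
```

```text
[0.99075764 0.13517565 0.05      ] (array([0.99948906, 0.13668687, 0.03699416]), np.float64(0.0009843446090801995))
A [ 0.5580168  -0.27466395  0.04      ]
B [ 0.48221879 -0.37375974  0.04      ]
C [ 0.46537895 -0.28173781  0.04      ]
```

View pics/d1.png

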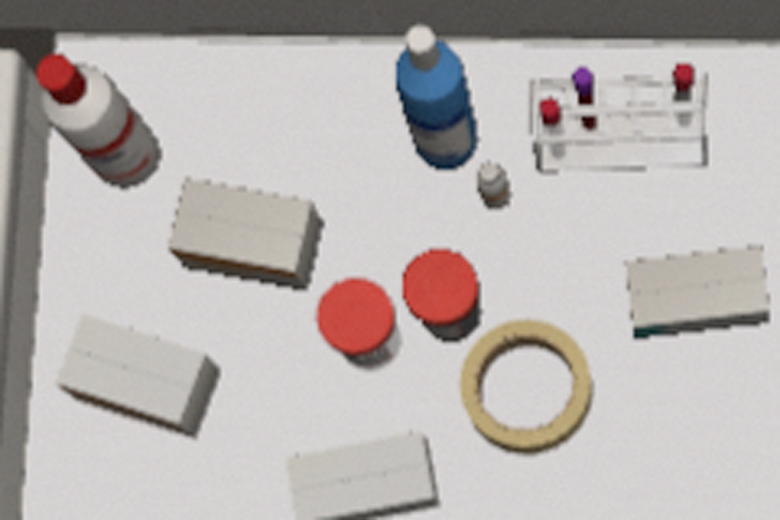

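View pics/d2.png

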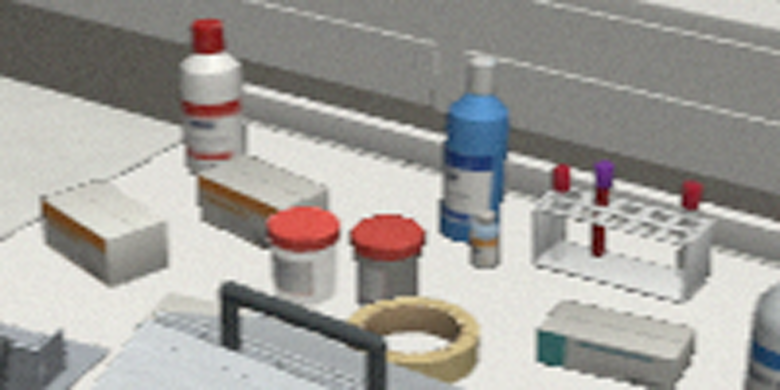

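Run:
```python
from h import *
T=cam("top");S=cam("scene")
print("cam",-T[3][:3,:3].T@T[3][:3,3])
C=dict(fl=(65,505),fr=(492,532),rl=(97,63),rr=(520,90))
for z in(.1,.114):
    P={k:onz(T,245+a/4-.4,190+b/4-.4,z) for k,(a,b) in C.items()}
    for k in P: print(z,k,P[k].round(4))
    n=lambda a,b:(np.linalg.norm(P[a]-P[b]).round(4),)
    print(n('fl','fr'),n('rl','rr'),n('fl','rl'),n('fr','rr'), sum(P.values())/4)
    for a,b in(('fl','rl'),('fr','rr'),('fr','fl'),('rr','rl')):
        d=P[b]-P[a];print(a,b,np.degrees(np.arctan2(d[1],d[0])))
s=cv2.imread("pics/scene0.png")
b=cv2.resize(cv2.convertScaleAbs(s[190:320,230:395],alpha=1.5),None,fx=4.8,fy=4.5,interpolation=cv2.INTER_CUBIC)
cv2.imwrite("pics/d3.png",b)
```

```text
cam [ 0.45505683 -0.03441322  1.26787349]
0.1 fl [0.4111 0.1334 0.1   ]
0.1 fr [ 0.4022 -0.1147  0.1   ]
0.1 rl [0.6725 0.1247 0.1   ]
0.1 rr [ 0.6614 -0.1277  0.1   ]
(np.float64(0.2482),) (np.float64(0.2526),) (np.float64(0.2616),) (np.float64(0.2596),) [0.53681945 0.00394054 0.1       ]
fl rl -1.90803258005226
fr rr -2.87651496345459
fr fl 87.9459318095771
rr rl 87.47827846188346
0.114 fl [0.4116 0.1314 0.114 ]
0.114 fr [ 0.4028 -0.1137  0.114 ]
0.114 rl [0.6699 0.1228 0.114 ]
0.114 rr [ 0.659  -0.1266  0.114 ]
(np.float64(0.2453),) (np.float64(0.2496),) (np.float64(0.2585),) (np.float64(0.2565),) [0.53583932 0.00348077 0.114     ]
fl rl -1.9080325800522528
fr rr -2.8765149634545937
fr fl 87.9459318095771
rr rl 87.47827846188346
```

View pics/d3.png

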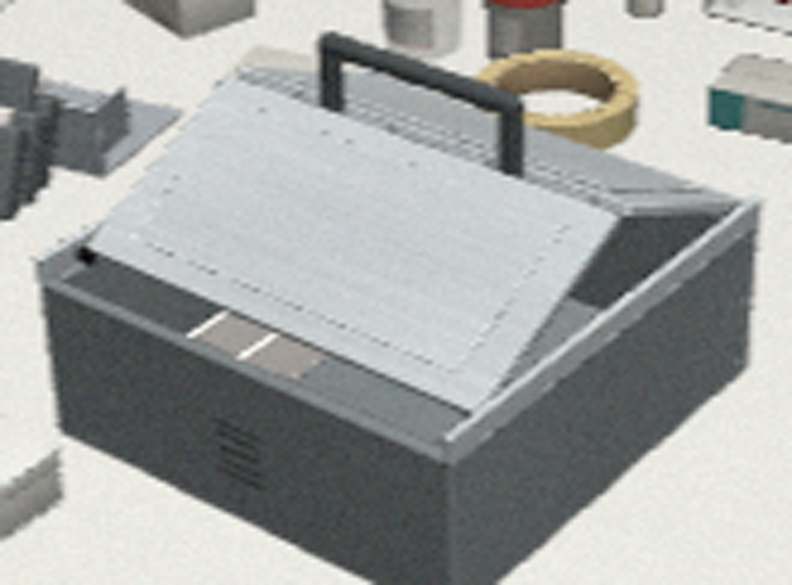

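Run:
```python
from h import *
T=cam("top");S=cam("scene")
tl=(245+182/4,190+254/4);tr=(245+398/4,190+267/4)
sl=(230+330/4.8,190+40/4.5);sr=(230+518/4.8,190+100/4.5)
L=tri(T,tl,S,sl);Rr=tri(T,tr,S,sr);print(L,Rr)
c=np.array([.537,.0035]);y=-.042
m=(L[0]+Rr[0])/2; d=m[:2]-c
X=np.array([np.cos(y),np.sin(y)]);Y=np.array([-np.sin(y),np.cos(y)])
print("bar in chest",d@X,d@Y,m[2], "dx to pivot",.128-d@X,"dz",m[2]-.102-.042)
dd=L[0]-Rr[0];print(np.linalg.norm(dd),np.degrees(np.arctan2(dd[1],dd[0]))-90)
# check projections of chest top corners in scene
for a,b,z in((-.13,.127,.1),(-.13,-.127,.1),(.13,-.127,.114),(-.13,-.127,0),(.13,-.127,0)):
    p=np.r_[c+a*X+b*Y,z];print(a,b,z,proj(S,p).round(1),proj(T,p).round(1), ((proj(S,p)-[230,190])*[4.8,4.5]).round())
```

```text
(array([0.54973665, 0.05906422, 0.203517  ]), np.float64(0.002067964302883164)) (array([ 0.54430815, -0.05587087,  0.20650085]), np.float64(0.000794312027970652))
bar in chest 0.010093477634942095 -0.001480829614472419 0.2050089265694115 dx to pivot 0.11790652236505791 dz 0.0610089265694115
0.11510189787697 -2.704125269702672
-0.13 0.127 0.1 [238.2 252.5] [259.8 315.2] [ 39. 281.]
-0.13 -0.127 0.1 [325.1 293.5] [369.  322.8] [456. 466.]
0.13 -0.127 0.114 [389.7 234. ] [375.6 211. ] [766. 198.]
-0.13 -0.127 0 [325.4 329.3] [366.2 320.9] [458. 627.]
0.13 -0.127 0 [386.7 272. ] [371.9 218.8] [752. 369.]
```

Run:
```python
from h import *
T=cam("top");S=cam("scene")
t=lambda a,b:(140+a/6-.4,185+b/6-.4)
s=lambda a,b:(180+a/6-.4,180+b/6-.4)
for n,a,b in(("bl",(138,490),(120,302)),("br",(380,455),(305,353)),("tl",(85,422),(133,190)),("tr",(345,395),(322,234)),("lugL",(85,368),(162,133)),("lugR",(170,370),(220,150)),("cap",(285,370),(293,208))):
    print(n,tri(T,t(*a),S,s(*b)),onz(T,*t(*a),0.0))
```

```text
bl (array([0.5253241 , 0.40243443, 0.01270543]), np.float64(0.001569250386955808)) [0.52657219 0.40624887 0.        ]
br (array([0.54314677, 0.29989293, 0.01104047]), np.float64(0.0003177484951353285)) [0.54402613 0.30270654 0.        ]
tl (array([0.54988475, 0.40974514, 0.06010713]), np.float64(0.0017982211426054693)) [0.55523884 0.43112219 0.        ]
tr (array([0.56370159, 0.30112517, 0.06463697]), np.float64(0.00022535005638828185)) [0.56946022 0.31924157 0.        ]
lugL (array([0.56887989, 0.40343194, 0.08405438]), np.float64(0.004444693331757768)) [0.57855338 0.43268478 0.        ]
lugR (array([0.56958197, 0.36733563, 0.08566734]), np.float64(0.0018106623782425458)) [0.57852459 0.39569895 0.        ]
cap (array([0.57265878, 0.32665171, 0.06595022]), np.float64(0.0015670298718092987)) [0.57965443 0.34582655 0.        ]
```

```bash
cat >> h.py <<'E'
def down(a,tilt=0,taz=0):
    "tool down, jaw azimuth a (rad); tilt: wrist leans toward azimuth taz"
    M=np.array([[np.cos(a),np.sin(a),0],[np.sin(a),-np.cos(a),0],[0,0,-1]]); # cols x,y,z
    if tilt: M=R.from_rotvec(tilt*np.array([-np.sin(taz),np.cos(taz),0])).as_matrix()@M
    return M
def row(p,M,s=None,pr=True):
    s=s or get_state(); R0=R.from_quat(s["eef_rot"]).as_matrix()
    d=R0.T@(np.asarray(p)-s["tool_pos"])/.3; w=R.from_matrix(R0.T@M).as_rotvec()/np.pi
    if pr: print(np.r_[d,w].round(4).tolist(), "mm",np.linalg.norm(d)*300,"deg",np.linalg.norm(w)*180)
    return np.r_[d,w]
CH=np.array([.5355,.004]);YW=-.044
def chest(x,y,z): return np.r_[CH[0]+x*np.cos(YW)-y*np.sin(YW),CH[1]+x*np.sin(YW)+y*np.cos(YW),z]
def st():
    s=get_state();a=R.from_quat(s["eef_rot"]).as_matrix()
    print("t",round(s["clock"],2),"p",s["tool_pos"].round(4),"jaw",np.degrees(np.arctan2(a[1,0],a[0,0])).round(1),"z",a[:,2].round(3),"F",s["contact_force"].round(1),"op",round(s["opening"],3),"q",s["q"].round(2))
E
python3 - <<'E'
from h import *
st()
row([.40,.36,.33],down(np.radians(30)))
row([.547,.0016,.30],down(-.044))
E
```

```text
t 0.15 p [0.2749 0.5608 0.2571] jaw 63.9 z [-0.001 -0.001 -1.   ] F [0. 0. 0.] op 0.999 q [-1.08  0.69 -0.19  1.57  0.16  0.9  -0.22]
[-0.4178, 0.6689, -0.2423, 0.0002, 0.0004, 0.1883] mm 247.5273721281222 deg 33.89152322045733
[-1.2748, 1.6347, -0.1411, 0.0003, 0.0004, 0.369] mm 623.3336305041066 deg 66.41248776248236
```

play_rows(
  deltas=[
    [[-1, -0.1, 0.16, -0.2, 0, 0, 0.05], [-1, -0.2, 0.32, -0.24, 0, 0, 0.1], [-1, -0.32, 0.5, -0.24, 0, 0, 0.145], [-1, -0.42, 0.67, -0.24, 0, 0, 0.188], [-1, -0.42, 0.67, -0.24, 0, 0, 0.188]],
  ],
)

```text
clock: 0.78
tool_pos: [0.403, 0.3542, 0.3295]
eef_rot: [0.967, 0.255, -0.0, 0.002]
contact_force: [-0.5, 0.1, -0.6]
opening: 0.999
```

Run:
```python
from h import *
st()
row([.545,.0016,.31],down(-.044))
```

```text
t 0.78 p [0.403  0.3542 0.3295] jaw 29.5 z [ 0.001 -0.004 -1.   ] F [-0.5  0.1 -0.6] op 0.999 q [-0.78  0.48 -0.04  1.74  0.03  0.92 -0.32]
[-0.1676, 1.2558, 0.0705, 0.0014, -0.0, 0.1781] mm 380.6630410780118 deg 32.05822347253827
```

play_rows(
  deltas=[
    [[-1, -0.03, 0.2, 0, 0, 0, 0.03], [-1, -0.06, 0.4, 0.02, 0, 0, 0.07], [-1, -0.1, 0.6, 0.03, 0, 0, 0.11], [-1, -0.12, 0.8, 0.04, 0, 0, 0.15], [-1, -0.15, 1, 0.06, 0, 0, 0.178]],
  ],
)

```text
clock: 1.4
tool_pos: [0.5126, 0.0706, 0.3127]
eef_rot: [1.0, -0.022, 0.001, 0.002]
contact_force: [0.3, 1.0, 0.4]
opening: 1.005
```

Run:
```python
from h import *
st()
row([.545,.0016,.29],down(-.044))
```

```text
t 1.4 p [0.5126 0.0706 0.3127] jaw -2.5 z [ 0.002 -0.003 -1.   ] F [0.3 1.  0.4] op 1.005 q [-0.31  0.48  0.12  1.83 -0.07  0.84 -0.2 ]
[0.118, 0.2249, 0.0767, 0.001, -0.0006, 0.0] mm 79.57742499188493 deg 0.21755932416208515
```

play_rows(
  deltas=[
    [[-1, 0.06, 0.12, 0.02, 0, 0, 0], [-1, 0.118, 0.225, 0.05, 0, 0, 0], [-1, 0.118, 0.225, 0.076, 0, 0, 0], [-1, 0.118, 0.225, 0.076, 0, 0, 0]],
  ],
)

```text
clock: 1.9
tool_pos: [0.5443, 0.0033, 0.2893]
eef_rot: [1.0, -0.021, -0.0, 0.001]
contact_force: [-0.5, 0.6, 0.4]
opening: 1.0
```

Run:
```python
from h import *
st()
cv2.imwrite("pics/w1.png",vision.snapshot("wrist")[:,:,::-1])
W=cam("wrist"); print(proj(W,[.547,.0016,.205]))
row([.546,.0016,.205],down(-.044))
```

```text
t 1.9 p [0.5443 0.0033 0.2893] jaw -2.4 z [-0.    -0.002 -1.   ] F [-0.5  0.6  0.4] op 1.0 q [-0.16  0.54  0.11  1.78 -0.08  0.82 -0.05]
[320.78310298 254.2819775 ]
[0.0051, 0.0061, 0.2828, 0.0006, -0.0002, 0.001] mm 84.85993641283575 deg 0.2179622722017796
```

View pics/w1.png

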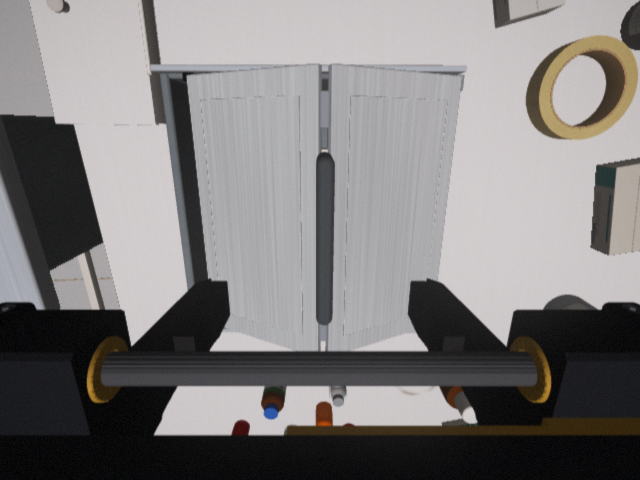

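Run:
```python
from h import *
W=cam("wrist")
for z in (.199,.205,.21): print(onz(W,325,152,z),onz(W,324,325,z))
```

```text
[0.55238723 0.06852357 0.199     ] [ 0.54711405 -0.05739647  0.199     ]
[0.55228084 0.06891549 0.205     ] [ 0.54715301 -0.05353382  0.205     ]
[0.55219219 0.06924209 0.21      ] [ 0.54718548 -0.05031495  0.21      ]
```

play_rows(
  deltas=[
    [[-1, 0.015, -0.009, 0.1, 0, 0, 0], [-1, 0.015, -0.009, 0.19, 0, 0, 0], [-1, 0.015, -0.009, 0.25, 0, 0, 0], [-1, 0.015, -0.009, 0.28, 0, 0, 0], [-1, 0.015, -0.009, 0.28, 0, 0, 0]],
  ],
)

```text
clock: 2.58
tool_pos: [0.549, 0.007, 0.2058]
eef_rot: [1.0, -0.02, 0.0, 0.001]
contact_force: [0.1, 0.1, 0.1]
opening: 1.001
```

play_rows(
  deltas=[
    [[1, 0, 0, 0, 0, 0, 0], [1, 0, 0, 0, 0, 0, 0], [1, 0, 0, 0, 0, 0, 0], [1, 0, 0, 0, 0, 0, 0], [1, 0, 0, 0, 0, 0, 0]],
  ],
  force=20,
)

```text
clock: 3.2
tool_pos: [0.549, 0.0069, 0.2059]
eef_rot: [1.0, -0.02, 0.0, 0.001]
contact_force: [0.4, -0.5, 0.7]
opening: 0.459
```

Run:
```python
from h import *
st()
cv2.imwrite("pics/s1.png",vision.snapshot("scene")[:,:,::-1][130:330,200:460])
```

```text
t 3.2 p [0.549  0.0069 0.2059] jaw -2.3 z [ 0.    -0.002 -1.   ] F [ 0.4 -0.5  0.7] op 0.459 q [-0.15  0.66  0.09  1.86 -0.09  0.62 -0.04]
```

View pics/s1.png

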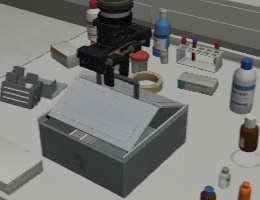

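Fingers still closing; continue.

play_rows(
  deltas=[
    [[1, 0, 0, 0, 0, 0, 0], [1, 0, 0, 0, 0, 0, 0], [1, 0, 0, 0, 0, 0, 0], [1, 0, 0, 0, 0, 0, 0], [1, 0, 0, 0, 0, 0, 0]],
  ],
  force=20,
)

```text
clock: 3.88
tool_pos: [0.5485, 0.0069, 0.2057]
eef_rot: [1.0, -0.02, -0.001, 0.001]
contact_force: [-1.2, 0.4, 0.5]
opening: 0.126
```

play_rows(
  deltas=[
    [[1, 0.01, 0, -0.02, 0, 0, 0], [1, 0.025, 0, -0.043, 0, 0, 0], [1, 0.043, 0, -0.068, 0, 0, 0], [1, 0.07, 0, -0.099, 0, 0, 0], [1, 0.099, 0, -0.127, 0, 0, 0]],
  ],
)

```text
clock: 4.5
tool_pos: [0.5777, 0.0057, 0.2445]
eef_rot: [1.0, -0.02, -0.002, 0.001]
contact_force: [-4.4, -0.2, -1.1]
opening: 0.126
```

play_rows(
  deltas=[
    [[1, 0.033, 0, -0.026, 0, 0, 0], [1, 0.066, 0, -0.047, 0, 0, 0], [1, 0.102, 0, -0.066, 0, 0, 0], [1, 0.139, 0, -0.082, 0, 0, 0], [1, 0.178, 0, -0.093, 0, 0, 0]],
  ],
)

```text
clock: 5.12
tool_pos: [0.6319, 0.0033, 0.2736]
eef_rot: [1.0, -0.02, -0.001, 0.001]
contact_force: [-4.1, -0.5, 2.3]
opening: 0.13
```

Run:
```python
from h import *
st()
```

```text
t 5.12 p [0.6319 0.0033 0.2736] jaw -2.3 z [-0.002 -0.002 -1.   ] F [-4.1 -0.5  2.3] op 0.13 q [-0.14  0.68  0.11  1.53 -0.09  0.93 -0.04]
```

play_rows(
  deltas=[
    [[1, 0.02, 0, -0.002, 0, 0, 0], [1, 0.035, 0, -0.002, 0, 0, 0], [1, 0.045, 0, -0.003, 0, 0, 0], [1, 0.05, 0, -0.003, 0, 0, 0]],
  ],
)

```text
clock: 5.62
tool_pos: [0.6446, 0.0027, 0.2759]
eef_rot: [1.0, -0.02, -0.004, 0.001]
contact_force: [-14.0, -0.5, 13.6]
opening: 0.127
```

play_rows(
  deltas=[
    [[1, -0.008, 0, 0.003, 0, 0, 0], [-1, -0.008, 0, 0.003, 0, 0, 0], [-1, -0.008, 0, 0.003, 0, 0, 0], [-1, -0.008, 0, 0.003, 0, 0, 0], [-1, -0.008, 0, 0.003, 0, 0, 0]],
  ],
)

```text
clock: 6.25
tool_pos: [0.6424, 0.0028, 0.2749]
eef_rot: [1.0, -0.02, -0.004, 0.001]
contact_force: [-0.2, 0.2, -0.3]
opening: 0.561
```

play_rows(
  deltas=[
    [[-1, 0, 0, 0, 0, 0, 0], [-1, 0, 0, -0.1, 0, 0, 0], [-1, 0, 0, -0.25, 0, 0, 0], [-1, -0.1, 0, -0.3, 0, 0, 0], [-1, -0.3, 0, -0.3, 0, 0, 0]],
  ],
)

```text
clock: 6.88
tool_pos: [0.5544, 0.0066, 0.3667]
eef_rot: [1.0, -0.02, -0.001, 0.001]
contact_force: [-0.0, -0.7, 0.8]
opening: 0.995
```

```bash
sed -i 's/^CH=.*/CH=np.array([.536,.0055]);YW=-.044/' h.py
python3 - <<'E'
from h import *
st()
cv2.imwrite("pics/w2.png",vision.snapshot("wrist")[:,:,::-1])
W=cam("wrist")
for k in [(-.121,.118,.008),(-.121,-.118,.008),(-.121,.056,.046),(-.121,.086,.046),(0,.056,.046)]: print(k,proj(W,chest(*k)).round())
np.save("W2.npy",np.array([W[3]]))
E
```

```text
t 6.88 p [0.5544 0.0066 0.3667] jaw -2.3 z [-0.002 -0.001 -1.   ] F [-0.  -0.7  0.8] op 0.995 q [-0.17  0.47  0.13  1.64 -0.07  1.04 -0.07]
(-0.121, 0.118, 0.008) [232.  99.]
(-0.121, -0.118, 0.008) [244. 261.]
(-0.121, 0.056, 0.046) [228. 148.]
(-0.121, 0.086, 0.046) [226. 123.]
(0, 0.056, 0.046) [321. 148.]
```

View pics/w2.png

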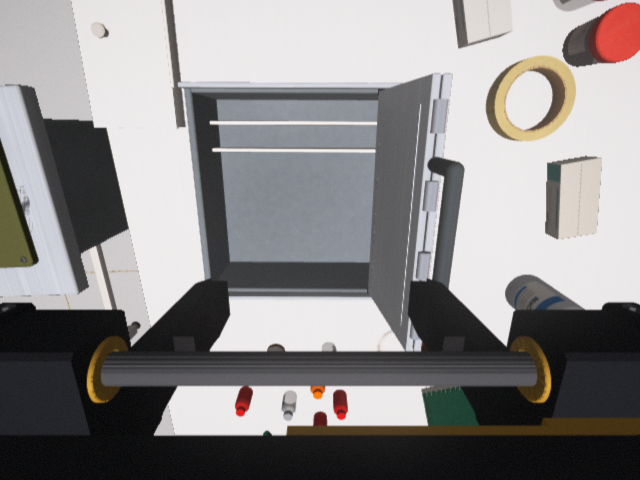

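Run:
```python
from h import *
W=cam("wrist");T=cam("top")
print(W[3])
for k in [(-.13,.127,.1),(-.13,-.127,.1),(-.121,.118,.1),(.13-.021,0,.271),(.13-.021,.055,.271),(.09,.118,.104)]: print(k,proj(W,chest(*k)).round())
# rays
for uv in((212,150),(228,262),(191,97),(377,97)): print(uv,onz(W,*uv,.046),onz(W,*uv,.008),onz(W,*uv,.1))
i=vision.snapshot("top")[:,:,::-1]; cv2.imwrite("pics/t2.png",cv2.resize(cv2.convertScaleAbs(i[190:335,245:395],alpha=1.5),None,fx=4,fy=4,interpolation=cv2.INTER_CUBIC))
```

```text
[[ 0.99883502 -0.04161536 -0.0244288  -0.53035917]
 [ 0.03224492  0.95221617 -0.303718    0.05016082]
 [ 0.03590084  0.30257647  0.95244874 -0.51185382]
 [ 0.          0.          0.          1.        ]]
(-0.13, 0.127, 0.1) [201.  82.]
(-0.13, -0.127, 0.1) [221. 294.]
(-0.121, 0.118, 0.1) [210.  91.]
(0.109, 0, 0.271) [474. 250.]
(0.109, 0.055, 0.271) [486. 170.]
(0.09, 0.118, 0.104) [406.  91.]
(212, 150) [0.39600704 0.06469424 0.046     ] [0.38312103 0.06295213 0.008     ] [0.41431875 0.06716986 0.1       ]
(228, 262) [ 0.3974039  -0.09250029  0.046     ] [ 0.38463749 -0.10770225  0.008     ] [ 0.41554564 -0.07089751  0.1       ]
(191, 97) [0.37860305 0.12949075 0.046     ] [0.36422681 0.13329688 0.008     ] [0.39903245 0.12408205 0.1       ]
(377, 97) [0.60905962 0.11941769 0.046     ] [0.61441633 0.12236131 0.008     ] [0.60144746 0.11523466 0.1       ]
```

View pics/t2.png

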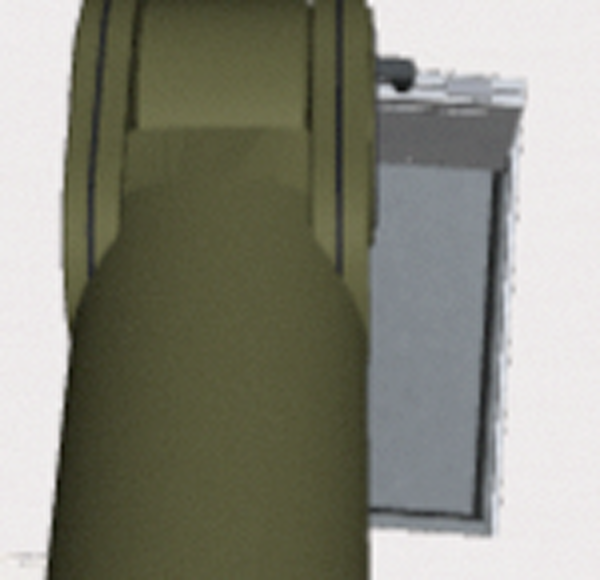

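Run:
```python
from h import *
st()
W=cam("wrist");
print(W[3])
i=vision.snapshot("wrist")[:,:,::-1]; st(); cv2.imwrite("pics/w3.png",i)
for k in [(-.13,.127,.1),(-.13,-.127,.1),(-.121,.118,.1),(.13-.021,0,.271),(.13-.021,.055,.271),(-.121,.056,.046),(-.121,-.118,.008)]: 
    p=proj(W,chest(*k));print(k,p.round()); cv2.circle(i,tuple(int(x) for x in p),3,(0,0,255),-1)
cv2.imwrite("pics/w3a.png",i)
```

```text
t 6.97 p [0.5439 0.006  0.3639] jaw -2.3 z [-0.021 -0.002 -1.   ] F [0.6 0.3 0.7] op 1.002 q [-0.17  0.47  0.13  1.65 -0.07  1.04 -0.07]
[[ 0.99895723 -0.04127123 -0.01952261 -0.53686275]
 [ 0.03340213  0.95216828 -0.30374307  0.04962879]
 [ 0.03112466  0.30277424  0.95255394 -0.51027279]
 [ 0.          0.          0.          1.        ]]
t 7.03 p [0.549  0.0064 0.3652] jaw -2.3 z [-0.012 -0.001 -1.   ] F [ 1.4 -0.  -0.1] op 1.0 q [-0.17  0.47  0.13  1.64 -0.07  1.04 -0.07]
(-0.13, 0.127, 0.1) [195.  83.]Traceback (most recent call last):
  File "<stdin>", line 7, in <module>
cv2.error: OpenCV(4.12.0) :-1: error: (-5:Bad argument) in function 'circle'
> Overload resolution failed:
>  - Layout of the output array img is incompatible with cv::Mat
>  - Expected Ptr<cv::UMat> for argument 'img'
```

play_rows(
  deltas=[
    [[-1, 0, 0, 0, 0, 0, 0], [-1, 0, 0, 0, 0, 0, 0], [-1, 0, 0, 0, 0, 0, 0]],
  ],
)

```text
clock: 7.4
tool_pos: [0.5501, 0.0064, 0.3651]
eef_rot: [1.0, -0.02, -0.006, 0.001]
contact_force: [0.8, 0.4, -0.2]
opening: 1.0
```

Run:
```python
from h import *
st()
W=cam("wrist");
i=np.ascontiguousarray(vision.snapshot("wrist")[:,:,::-1]); st(); cv2.imwrite("pics/w3.png",i)
for k in [(-.13,.127,.1),(-.13,-.127,.1),(-.121,.118,.1),(.13-.021,0,.271),(.13-.021,.055,.271),(-.121,.056,.046),(-.121,-.118,.008)]: 
    p=proj(W,chest(*k));print(k,p.round()); cv2.circle(i,tuple(int(x) for x in p),3,(0,0,255),-1)
cv2.imwrite("pics/w3a.png",i)
```

```text
t 7.4 p [0.5501 0.0064 0.3651] jaw -2.3 z [-0.011 -0.002 -1.   ] F [ 0.8  0.4 -0.2] op 1.0 q [-0.17  0.47  0.13  1.64 -0.07  1.04 -0.07]
t 7.45 p [0.5499 0.0064 0.365 ] jaw -2.3 z [-0.012 -0.002 -1.   ] F [-0.3 -0.3  0.2] op 0.997 q [-0.17  0.47  0.13  1.64 -0.07  1.04 -0.07]
(-0.13, 0.127, 0.1) [187.  83.]
(-0.13, -0.127, 0.1) [210. 295.]
(-0.121, 0.118, 0.1) [197.  92.]
(0.109, 0, 0.271) [454. 250.]
(0.109, 0.055, 0.271) [465. 171.]
(-0.121, 0.056, 0.046) [217. 148.]
(-0.121, -0.118, 0.008) [234. 262.]
```

View pics/w3a.png

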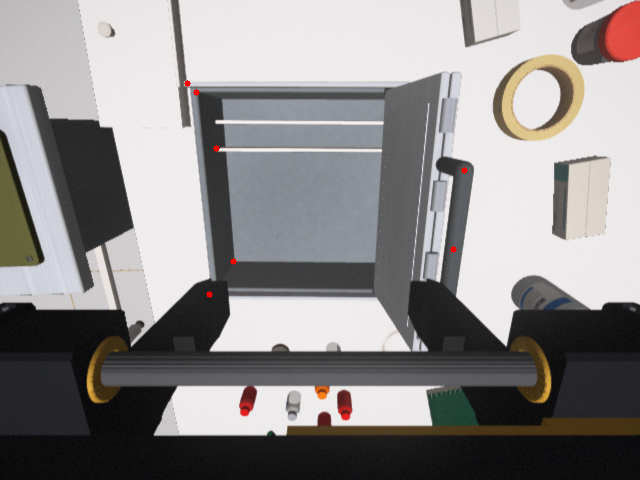

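```bash
cat >> h.py <<'E'
def plateaxes(yaw,lean):
    f=np.array([np.cos(yaw),np.sin(yaw),0]);k=np.array([0,0,1.])
    px=np.cos(lean)*f-np.sin(lean)*k; pz=np.sin(lean)*f+np.cos(lean)*k; py=np.cross(pz,px); return px,py,pz
def toolplate(yaw,lean):
    px,py,pz=plateaxes(yaw,lean); x=-py; z=-pz; return np.stack([x,np.cross(z,x),z],1)
E
python3 - <<'E'
from h import *
M=toolplate(.171,.42);print(M.round(3))
st()
row([.62,.30,.33],M)
row([.641,.398,.243],M)
E
```

```text
[[ 0.17  -0.9   -0.402]
 [-0.985 -0.155 -0.069]
 [-0.     0.408 -0.913]]
t 7.45 p [0.5499 0.0064 0.365 ] jaw -2.3 z [-0.012 -0.002 -1.   ] F [-0.3 -0.3  0.2] op 0.997 q [-0.17  0.47  0.13  1.64 -0.07  1.04 -0.07]
[0.1958, -0.9875, 0.1126, -0.1093, -0.0881, 0.4265] mm 303.89979420226757 deg 80.81252297001679
[0.2561, -1.3173, 0.4013, -0.1093, -0.0881, 0.4265] mm 420.19171099548186 deg 80.81252297001679
```

play_rows(
  deltas=[
    [[-1, 0.03, -0.15, 0, -0.014, -0.011, 0.05], [-1, 0.07, -0.35, 0, -0.028, -0.022, 0.1], [-1, 0.11, -0.55, 0.02, -0.042, -0.033, 0.155], [-1, 0.15, -0.75, 0.05, -0.055, -0.044, 0.21], [-1, 0.18, -0.85, 0.07, -0.07, -0.055, 0.26]],
  ],
)

```text
clock: 8.07
tool_pos: [0.6133, 0.2642, 0.3415]
eef_rot: [0.9, -0.413, -0.092, 0.108]
contact_force: [1.6, 0.0, -0.1]
opening: 1.0
```

Run:
```python
from h import *
M=toolplate(.171,.42)
st()
row([.625,.36,.30],M)
row([.641,.398,.243],M)
```

```text
t 8.07 p [0.6133 0.2642 0.3415] jaw -49.9 z [-0.255 -0.119 -0.96 ] F [ 1.6  0.  -0.1] op 1.0 q [-0.6   0.86  0.35  1.   -0.23  1.6  -1.16]
[-0.2081, -0.2687, 0.0848, -0.0387, -0.0352, 0.1663] mm 105.094242606719 deg 31.384261547116342
[-0.2561, -0.4392, 0.2385, -0.0387, -0.0352, 0.1663] mm 168.4774772276724 deg 31.384261547116342
```

play_rows(
  deltas=[
    [[-1, -0.06, -0.09, 0.03, -0.013, -0.012, 0.055], [-1, -0.13, -0.18, 0.06, -0.026, -0.024, 0.11], [-1, -0.2, -0.28, 0.1, -0.0387, -0.0352, 0.166], [-1, -0.256, -0.39, 0.18, -0.0387, -0.0352, 0.166], [-1, -0.256, -0.439, 0.238, -0.0387, -0.0352, 0.166]],
  ],
)

```text
clock: 8.7
tool_pos: [0.6404, 0.4003, 0.2399]
eef_rot: [0.749, -0.628, -0.135, 0.16]
contact_force: [0.4, -0.1, 0.7]
opening: 1.001
```

play_rows(
  deltas=[
    [[-1, 0, 0, 0, 0, 0, 0], [-1, 0, 0, 0, 0, 0, 0], [-1, 0, 0, 0, 0, 0, 0]],
  ],
)

```text
clock: 9.07
tool_pos: [0.6408, 0.4001, 0.2418]
eef_rot: [0.749, -0.629, -0.135, 0.159]
contact_force: [-0.6, 0.0, 0.6]
opening: 0.998
```

Run:
```python
from h import *
st()
W=cam("wrist")
i=np.ascontiguousarray(vision.snapshot("wrist")[:,:,::-1]); st(); cv2.imwrite("pics/w4.png",i); np.save("W4.npy",W[3])
px,py,pz=plateaxes(.171,.42); O=np.array([.5431,.3525,.0037])
for k in [(-9,-55,60),(-9,55,60),(-9,-55,0),(-9,55,0),(-5,10,88),(-5,46,88),(5,10,88),(5,46,88),(9,-55,60)]:
    p=proj(W,O+(k[0]*px+k[1]*py+k[2]*pz)/1000); print(k,p.round()); cv2.circle(i,tuple(int(x) for x in p),2,(0,0,255),-1)
cv2.imwrite("pics/w4a.png",i)
```

```text
t 9.07 p [0.6408 0.4001 0.2418] jaw -80.0 z [-0.401 -0.069 -0.913] F [-0.6  0.   0.6] op 0.998 q [-0.62  1.23  0.41  0.44 -0.5   1.91 -1.86]
t 9.12 p [0.6408 0.4001 0.2417] jaw -80.0 z [-0.401 -0.069 -0.913] F [-1.1  1.1  1.1] op 1.003 q [-0.62  1.23  0.41  0.44 -0.5   1.91 -1.86]
(-9, -55, 60) [403. 219.]
(-9, 55, 60) [295. 219.]
(-9, -55, 0) [391. 206.]
(-9, 55, 0) [298. 206.]
(-5, 10, 88) [341. 223.]
(-5, 46, 88) [302. 223.]
(5, 10, 88) [341. 212.]
(5, 46, 88) [302. 212.]
(9, -55, 60) [405. 202.]
```

View pics/w4a.png

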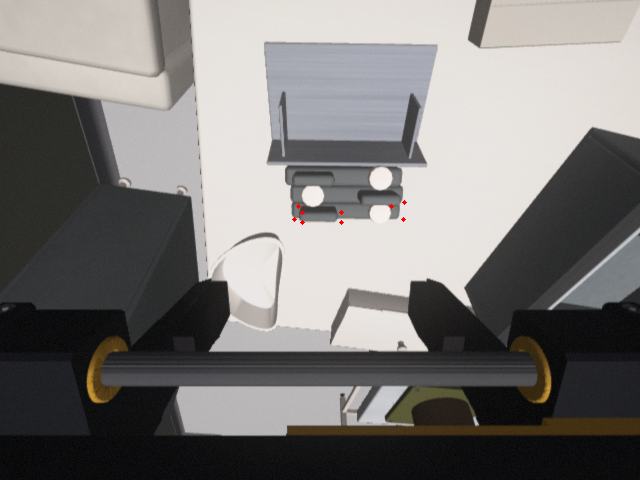

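Run:
```python
from h import *
i=cv2.imread("pics/w4.png")
cv2.imwrite("pics/w4b.png",cv2.resize(cv2.convertScaleAbs(i[155:230,280:415],alpha=2.5,beta=20),None,fx=5.8,fy=5.8,interpolation=cv2.INTER_CUBIC))
```

```text
(no output)
```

View pics/w4b.png

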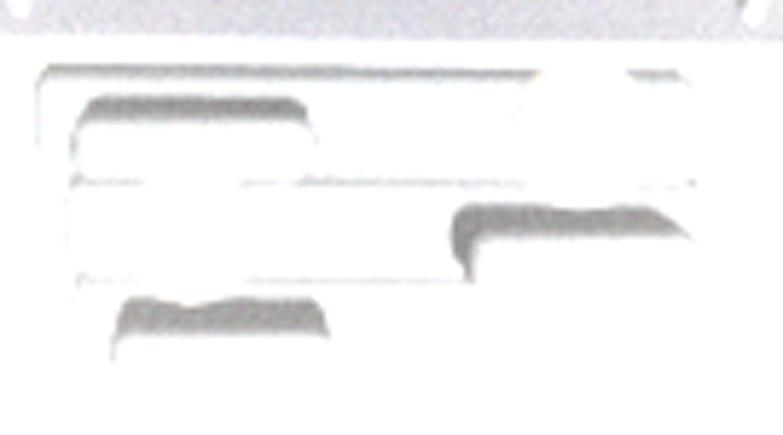

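Run:
```python
from h import *
i=cv2.imread("pics/w4.png")
c=np.clip((i[155:230,280:415].astype(float)-20)*3.0,0,255).astype(np.uint8)
print(i[205:222,320].mean(1))
cv2.imwrite("pics/w4b.png",cv2.resize(c,None,fx=5.8,fy=5.8,interpolation=cv2.INTER_CUBIC))
```

```text
[ 95.          73.66666667  59.66666667  59.33333333  57.66666667
  59.          63.          75.66666667  93.66666667 109.66666667
 119.33333333 120.         121.33333333 126.33333333 125.33333333
 127.         167.66666667]
```

View pics/w4b.png

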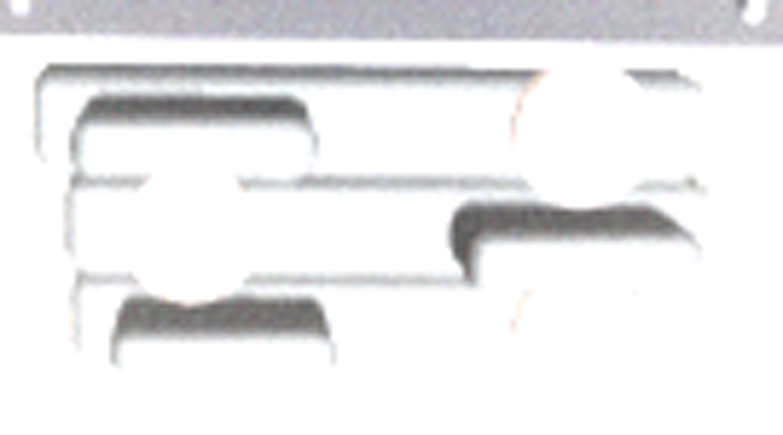

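Run:
```python
from h import *
M=toolplate(.171,.42); px,py,pz=plateaxes(.171,.42)
G=np.array([.5686,.388,.0785])
st()
row(G+.05*pz,M);row(G,M)
```

```text
t 9.12 p [0.6408 0.4001 0.2417] jaw -80.0 z [-0.401 -0.069 -0.913] F [-1.1  1.1  1.1] op 1.003 q [-0.62  1.23  0.41  0.44 -0.5   1.91 -1.86]
[-0.0012, 0.0011, 0.4295, -0.0001, 0.0001, 0.0013] mm 128.85569669176238 deg 0.23328354709119054
[-0.0011, 0.0012, 0.5962, -0.0001, 0.0001, 0.0013] mm 178.8554583889961 deg 0.23328354709119054
```

play_rows(
  deltas=[
    [[-0.136, 0, 0, 0.12, 0, 0, 0], [-0.136, 0, 0, 0.25, 0, 0, 0], [-0.136, -0.001, 0.001, 0.37, 0, 0, 0.001], [-0.136, -0.001, 0.001, 0.43, 0, 0, 0.001], [-0.136, -0.001, 0.001, 0.43, 0, 0, 0.001]],
  ],
)

```text
clock: 9.75
tool_pos: [0.5877, 0.3914, 0.1241]
eef_rot: [0.748, -0.63, -0.135, 0.16]
contact_force: [0.4, -1.0, -0.3]
opening: 0.568
```

play_rows(
  deltas=[
    [[-0.136, 0, 0, 0, 0, 0, 0], [-0.136, 0, 0, 0, 0, 0, 0]],
  ],
)

```text
clock: 10.0
tool_pos: [0.5888, 0.3915, 0.1254]
eef_rot: [0.748, -0.63, -0.134, 0.159]
contact_force: [-0.1, 0.3, 0.5]
opening: 0.569
```

Run:
```python
from h import *
M=toolplate(.171,.42); px,py,pz=plateaxes(.171,.42)
G=np.array([.5686,.388,.0785]);st()
row(G,M)
W=cam("wrist")
i=np.ascontiguousarray(vision.snapshot("wrist")[:,:,::-1])
O=G-.028*py-.081*pz+.002*px
for k in [(-9,-55,60),(-9,55,60),(-5,10,88),(-5,46,88),(5,10,88),(5,46,88),(-2,28,81)]:
    p=proj(W,O+(k[0]*px+k[1]*py+k[2]*pz)/1000); print(k,p.round()); cv2.circle(i,tuple(int(x) for x in p),2,(0,0,255),-1)
cv2.imwrite("pics/w5.png",i)
```

```text
t 10.0 p [0.5888 0.3915 0.1254] jaw -80.2 z [-0.401 -0.068 -0.914] F [-0.1  0.3  0.5] op 0.569 q [-0.71  1.2   0.4   0.91 -0.49  1.51 -1.74]
[0.0002, -0.0012, 0.1706, -0.0003, 0.0003, 0.0003] mm 51.17287669192265 deg 0.09942878401906309
(-9, -55, 60) [448. 269.]
(-9, 55, 60) [278. 269.]
(-5, 10, 88) [351. 282.]
(-5, 46, 88) [288. 282.]
(5, 10, 88) [352. 265.]
(5, 46, 88) [287. 265.]
(-2, 28, 81) [320. 272.]
```

View pics/w5.png

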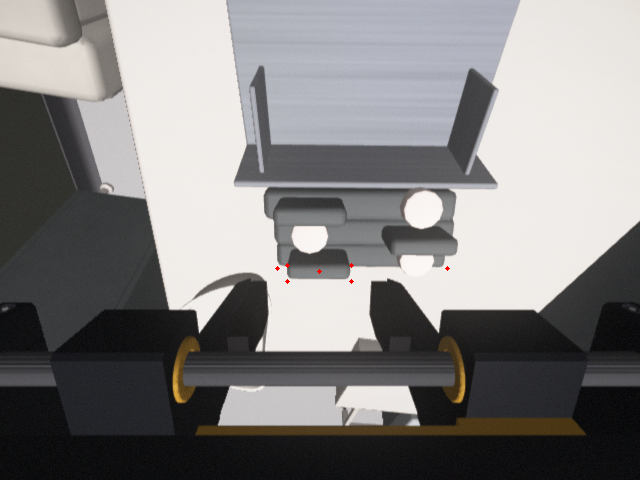

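play_rows(
  deltas=[
    [[-0.136, 0, -0.004, 0.05, 0, 0, 0], [-0.136, 0, -0.004, 0.1, 0, 0, 0], [-0.136, 0, -0.004, 0.14, 0, 0, 0], [-0.136, 0, -0.004, 0.165, 0, 0, 0], [-0.136, 0, -0.004, 0.165, 0, 0, 0]],
  ],
)

```text
clock: 10.68
tool_pos: [0.5682, 0.3881, 0.0787]
eef_rot: [0.748, -0.63, -0.136, 0.161]
contact_force: [-4.9, -0.2, -0.8]
opening: 0.568
```

Run:
```python
from h import *
st()
G=np.array([.5686,.388,.0785]);row(G,toolplate(.171,.42))
i=np.ascontiguousarray(vision.snapshot("wrist")[:,:,::-1])
cv2.imwrite("pics/w6.png",i)
```

```text
t 10.68 p [0.5682 0.3881 0.0787] jaw -80.2 z [-0.405 -0.069 -0.912] F [-4.9 -0.2 -0.8] op 0.568 q [-0.73  1.22  0.39  1.01 -0.51  1.4  -1.71]
[0.0007, -0.0015, -0.0001, 0.0011, 0.0002, 0.0002] mm 0.4945656528945735 deg 0.200172645482599
```

View pics/w6.png

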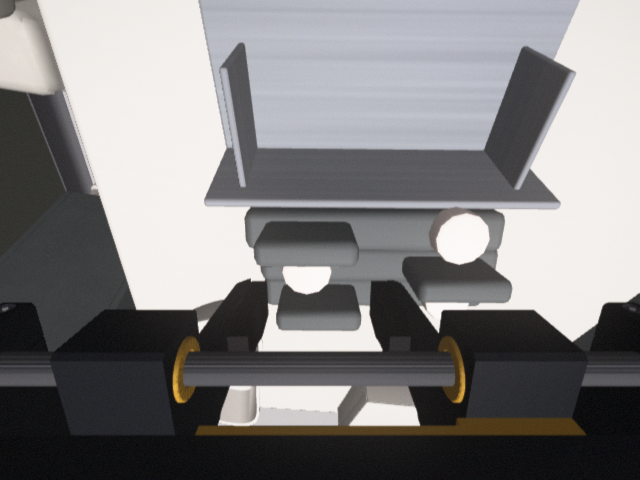

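play_rows(
  deltas=[
    [[-0.136, 0, 0.01, 0, 0, 0, 0], [-0.136, 0, 0.01, 0, 0, 0, 0]],
  ],
)

```text
clock: 10.98
tool_pos: [0.5665, 0.3879, 0.0806]
eef_rot: [0.748, -0.63, -0.135, 0.159]
contact_force: [-0.1, 0.5, 1.3]
opening: 0.566
```

Run:
```python
from h import *
st()
i=np.ascontiguousarray(vision.snapshot("wrist")[:,:,::-1])
a=cv2.imread("pics/w6.png")
c=np.vstack([cv2.resize(x[190:340,230:520],None,fx=2.5,fy=2,interpolation=cv2.INTER_CUBIC) for x in(a,i)])
cv2.imwrite("pics/w7.png",cv2.convertScaleAbs(c,alpha=1.5))
```

```text
t 10.97 p [0.5665 0.3879 0.0806] jaw -80.2 z [-0.403 -0.069 -0.913] F [-0.1  0.5  1.3] op 0.566 q [-0.73  1.21  0.39  1.03 -0.51  1.39 -1.7 ]
```

View pics/w7.png

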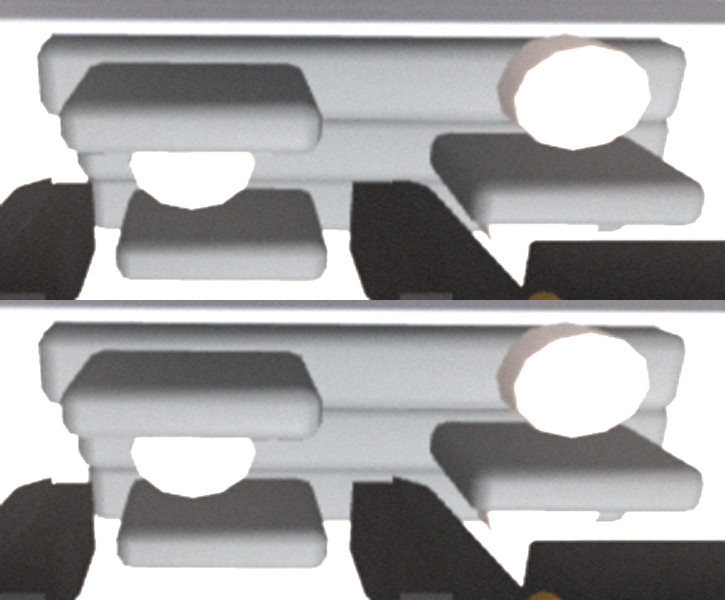

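play_rows(
  deltas=[
    [[0.1, 0, 0, 0, 0, 0, 0], [0.2, 0, 0, 0, 0, 0, 0], [0.3, 0, 0, 0, 0, 0, 0], [0.3, 0, 0, 0, 0, 0, 0], [0.3, 0, 0, 0, 0, 0, 0]],
  ],
  force=30,
)

```text
clock: 11.65
tool_pos: [0.5668, 0.388, 0.0809]
eef_rot: [0.748, -0.63, -0.135, 0.159]
contact_force: [2.2, 0.2, 2.1]
opening: 0.402
```

play_rows(
  deltas=[
    [[0.5, 0, 0, 0, 0, 0, 0], [0.5, 0, 0, 0, 0, 0, 0], [0.5, 0, 0, 0, 0, 0, 0]],
  ],
  force=30,
)

```text
clock: 12.02
tool_pos: [0.5669, 0.388, 0.0809]
eef_rot: [0.748, -0.63, -0.135, 0.159]
contact_force: [0.7, -0.5, 1.3]
opening: 0.404
```

Run:
```python
from h import *
st()
i=np.ascontiguousarray(vision.snapshot("wrist")[:,:,::-1])
c=cv2.resize(i[190:340,230:520],None,fx=2.5,fy=2,interpolation=cv2.INTER_CUBIC)
cv2.imwrite("pics/w8.png",cv2.convertScaleAbs(c,alpha=1.5))
```

```text
t 12.03 p [0.5669 0.388  0.0809] jaw -80.2 z [-0.402 -0.068 -0.913] F [ 0.7 -0.5  1.3] op 0.404 q [-0.73  1.21  0.39  1.03 -0.51  1.39 -1.7 ]
```

View pics/w8.png

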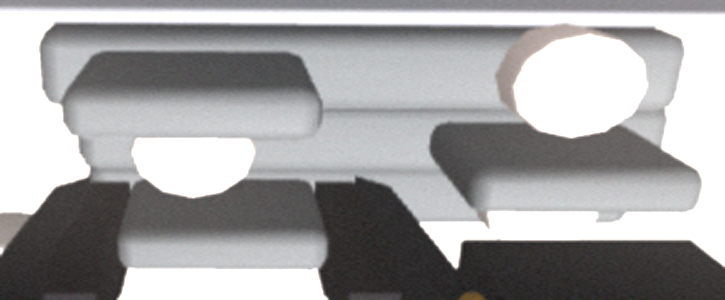

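play_rows(
  deltas=[
    [[0.5, 0, 0.005, 0, 0, 0, 0], [0.5, 0, 0.015, 0, 0, 0, 0], [0.5, 0, 0.03, 0, 0, 0, 0], [0.5, 0, 0.06, 0, 0, 0, 0], [0.5, 0, 0.1, 0, 0, 0, 0]],
  ],
)

```text
clock: 12.7
tool_pos: [0.5392, 0.3832, 0.0933]
eef_rot: [0.748, -0.63, -0.135, 0.159]
contact_force: [0.6, 0.1, -0.7]
opening: 0.405
```

Run:
```python
from h import *
st()
i=np.ascontiguousarray(vision.snapshot("wrist")[:,:,::-1])
cv2.imwrite("pics/w9.png",i)
```

```text
t 12.7 p [0.5392 0.3832 0.0933] jaw -80.2 z [-0.402 -0.068 -0.913] F [ 0.6  0.1 -0.7] op 0.405 q [-0.76  1.16  0.38  1.14 -0.51  1.34 -1.69]
```

View pics/w9.png

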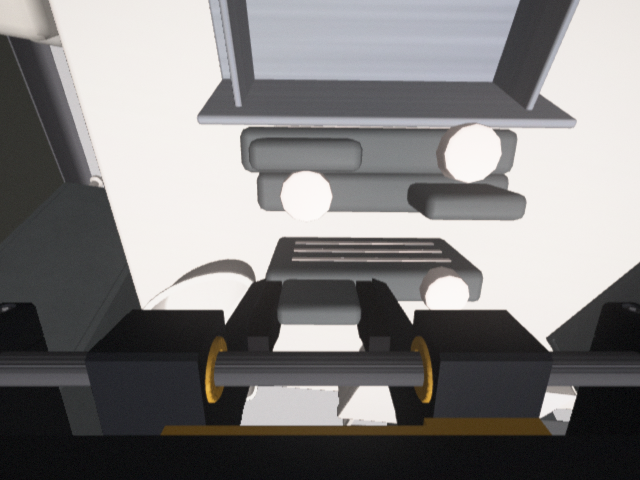

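Run:
```python
from h import *
s=get_state();M=R.from_quat(s["eef_rot"]).as_matrix()
py=-M[:,0];pz=-M[:,2];px=-M[:,1]
W=cam("wrist")
for dz in (81,84):
  O=s["tool_pos"]-.028*py-.001*dz*pz+.004*px
  for k in [(9,-55,60),(9,55,60),(9,-55,0),(9,55,0),(0,28,88),(0,-28,68)]:
    print(dz,k,proj(W,O+(k[0]*px+k[1]*py+k[2]*pz)/1000).round())
```

```text
81 (9, -55, 60) [491. 273.]
81 (9, 55, 60) [264. 273.]
81 (9, -55, 0) [446. 236.]
81 (9, 55, 0) [278. 236.]
81 (0, 28, 88) [320. 321.]
81 (0, -28, 68) [439. 298.]
84 (9, -55, 60) [488. 271.]
84 (9, 55, 60) [265. 271.]
84 (9, -55, 0) [444. 234.]
84 (9, 55, 0) [279. 234.]
84 (0, 28, 88) [320. 317.]
84 (0, -28, 68) [437. 295.]
```

Run:
```python
from h import *
M=toolplate(.171,.42)
st();p=get_state()["tool_pos"]
row(p+[-.03,0,.12],M)
row([.49,.30,.27],down(np.radians(-50),.15,.17))
```

```text
t 12.75 p [0.5379 0.3835 0.0943] jaw -80.1 z [-0.403 -0.068 -0.913] F [-0.6  1.1 -1.1] op 0.405 q [-0.76  1.15  0.38  1.15 -0.51  1.34 -1.69]
[-0.0179, 0.2535, -0.3247, 0.0004, 0.0004, 0.0006] mm 123.69316876852982 deg 0.15350785647111917
[0.2458, 0.4269, -0.4511, 0.0842, 0.0232, -0.1662] mm 200.3731525585615 deg 33.7975982377083
```

play_rows(
  deltas=[
    [[0.5, 0, 0.04, -0.05, 0, 0, 0], [0.5, -0.005, 0.1, -0.12, 0, 0, 0], [0.5, -0.01, 0.17, -0.21, 0, 0, 0], [0.5, -0.018, 0.23, -0.29, 0, 0, 0], [0.5, -0.018, 0.253, -0.325, 0, 0, 0]],
  ],
  force=35,
)

```text
clock: 13.38
tool_pos: [0.5085, 0.3842, 0.2173]
eef_rot: [0.749, -0.629, -0.135, 0.157]
contact_force: [0.4, 0.1, -1.1]
opening: 0.403
```

Run:
```python
from h import *
st();p=get_state()["tool_pos"]
row([.48,.26,.28],down(np.radians(-45),.12,.17))
row(chest(-.063,.067,.28),down(YW))
```

```text
t 13.38 p [0.5085 0.3842 0.2173] jaw -80.1 z [-0.4   -0.066 -0.914] F [ 0.4  0.1 -1.1] op 0.403 q [-0.8   0.98  0.41  1.2  -0.47  1.46 -1.73]
[0.3907, 0.2361, -0.1257, 0.0914, 0.0301, -0.1933] mm 142.04062616173118 deg 38.86008886501125
[0.9952, 0.3458, -0.0796, 0.111, 0.0909, -0.4241] mm 316.97008924830783 deg 80.58545800556391
```

play_rows(
  deltas=[
    [[0.5, 0.05, 0.03, -0.02, 0.018, 0.006, -0.038], [0.5, 0.12, 0.08, -0.05, 0.036, 0.012, -0.077], [0.5, 0.21, 0.13, -0.08, 0.055, 0.018, -0.115], [0.5, 0.3, 0.19, -0.1, 0.073, 0.024, -0.155], [0.5, 0.39, 0.236, -0.125, 0.091, 0.03, -0.193]],
  ],
)

```text
clock: 14.0
tool_pos: [0.4792, 0.2591, 0.2803]
eef_rot: [0.923, -0.38, -0.051, 0.032]
contact_force: [1.4, -0.0, -1.8]
opening: 0.4
```

Run:
```python
from h import *
st()
row(chest(-.063,.067,.26),down(YW))
```

```text
t 14.0 p [0.4792 0.2591 0.2803] jaw -45.0 z [-0.118 -0.021 -0.993] F [ 1.4 -0.  -1.8] op 0.4 q [-0.74  0.62  0.32  1.7  -0.27  0.98 -1.09]
[0.4295, 0.4351, 0.0809, 0.0216, 0.0326, -0.2346] mm 185.00610117237179 deg 42.812514481968584
```

play_rows(
  deltas=[
    [[0.5, 0.07, 0.08, 0.01, 0.004, 0.006, -0.045], [0.5, 0.16, 0.17, 0.02, 0.008, 0.012, -0.09], [0.5, 0.25, 0.26, 0.04, 0.013, 0.019, -0.14], [0.5, 0.34, 0.35, 0.06, 0.018, 0.026, -0.19], [0.5, 0.43, 0.435, 0.08, 0.0216, 0.0326, -0.2346]],
  ],
)

```text
clock: 14.62
tool_pos: [0.4757, 0.0735, 0.2602]
eef_rot: [1.0, -0.02, 0.0, 0.0]
contact_force: [-0.2, -0.5, -1.6]
opening: 0.4
```

play_rows(
  deltas=[
    [[0.5, 0, 0, 0, 0, 0, 0], [0.5, 0, 0, 0, 0, 0, 0], [0.5, 0, 0, 0, 0, 0, 0]],
  ],
)

```text
clock: 15.0
tool_pos: [0.4759, 0.0748, 0.2602]
eef_rot: [1.0, -0.019, 0.0, -0.0]
contact_force: [-0.2, 0.1, -1.3]
opening: 0.409
```

Run:
```python
from h import *
st()
row(chest(-.063,.067,.26),down(YW))
s=get_state();M=R.from_quat(s["eef_rot"]).as_matrix()
py=-M[:,0];pz=-M[:,2];px=-M[:,1]
W=cam("wrist")
i=np.ascontiguousarray(vision.snapshot("wrist")[:,:,::-1])
O=s["tool_pos"]-.028*py-.082*pz+.004*px
for k in [(9,-55,60),(9,55,60),(9,-55,0),(9,55,0),(0,28,88),(0,-28,68)]:
    p=proj(W,O+(k[0]*px+k[1]*py+k[2]*pz)/1000);cv2.circle(i,tuple(int(x) for x in p),2,(0,0,255),-1)
for x in(-.121,-.035,.06):
  for y in(.056,.086):
    p=proj(W,chest(x,y,.046));cv2.circle(i,tuple(int(x) for x in p),2,(0,255,0),-1)
cv2.imwrite("pics/w10.png",i)
```

```text
t 15.0 p [0.4759 0.0748 0.2602] jaw -2.2 z [ 0.001  0.    -1.   ] F [-0.2  0.1 -1.3] op 0.409 q [-0.31  0.5   0.09  1.99 -0.07  0.65 -0.21]
[0.0003, -0.0013, 0.0008, -0.0001, -0.0002, 0.0019] mm 0.4682998159755402 deg 0.3420537652220024
```

View pics/w10.png

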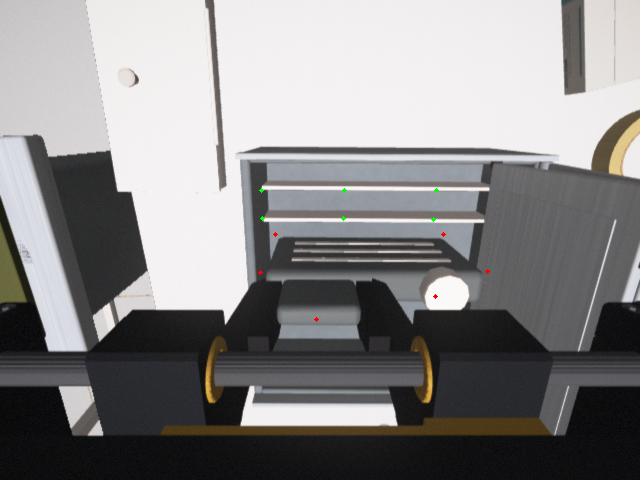

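play_rows(
  deltas=[
    [[0.5, 0, 0, 0.08, 0, 0, 0.002], [0.5, 0, -0.001, 0.19, 0, 0, 0.002], [0.5, 0, -0.001, 0.3, 0, 0, 0.002], [0.5, 0, -0.001, 0.38, 0, 0, 0.002], [0.5, 0, -0.001, 0.4, 0, 0, 0.002]],
  ],
)

```text
clock: 15.68
tool_pos: [0.4754, 0.076, 0.139]
eef_rot: [1.0, -0.021, -0.001, 0.0]
contact_force: [-0.4, -0.0, -0.7]
opening: 0.403
```

play_rows(
  deltas=[
    [[0.5, 0, 0, 0, 0, 0, 0], [0.5, 0, 0, 0, 0, 0, 0]],
  ],
)

```text
clock: 15.92
tool_pos: [0.476, 0.0765, 0.1398]
eef_rot: [1.0, -0.021, -0.0, -0.0]
contact_force: [0.2, 1.3, -1.4]
opening: 0.4
```

Run:
```python
from h import *
st()
row(chest(-.063,.067,.095),down(YW))
i=np.ascontiguousarray(vision.snapshot("wrist")[:,:,::-1])
cv2.imwrite("pics/w11.png",i)
```

```text
t 15.93 p [0.476  0.0765 0.1398] jaw -2.4 z [-0.  0. -1.] F [ 0.2  1.3 -1.4] op 0.4 q [-0.28  0.71  0.05  2.1  -0.1   0.33 -0.2 ]
[0.0003, 0.0042, 0.1493, -0.0001, 0.0001, 0.0006] mm 44.79673330468586 deg 0.11255370962758593
```

View pics/w11.png

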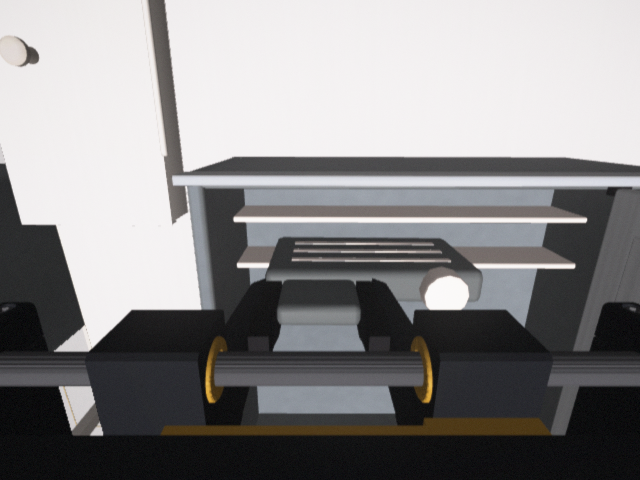

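Run:
```python
from h import *
W=cam("wrist")
def inch(p): 
    d=p[:2]-CH; return np.array([d@[np.cos(YW),np.sin(YW)],d@[-np.sin(YW),np.cos(YW)]]).round(4)
for uv,z in (((282,238),.058),((441,238),.058),((268,272),.118),((480,272),.118),((300,218),.046),((500,218),.046),((300,253),.046),((500,253),.046),((300,264),.046)): print(uv,z,inch(onz(W,*uv,z)))
```

```text
(282, 238) 0.058 [-0.0861  0.079 ]
(441, 238) 0.058 [0.0186 0.079 ]
(268, 272) 0.118 [-0.0866  0.0812]
(480, 272) 0.118 [0.0162 0.0812]
(300, 218) 0.046 [-0.0747  0.0894]
(500, 218) 0.046 [0.062  0.0895]
(300, 253) 0.046 [-0.0751  0.0639]
(500, 253) 0.046 [0.0662 0.064 ]
(300, 264) 0.046 [-0.0753  0.0555]
```

play_rows(
  deltas=[
    [[0.5, 0, 0, 0.04, 0, 0, 0], [0.5, 0, 0, 0.08, 0, 0, 0], [0.5, 0, 0, 0.12, 0, 0, 0], [0.5, 0, 0, 0.145, 0, 0, 0], [0.5, 0, 0, 0.15, 0, 0, 0]],
  ],
)

```text
clock: 16.6
tool_pos: [0.4756, 0.0762, 0.0941]
eef_rot: [1.0, -0.021, -0.001, 0.0]
contact_force: [-0.3, -0.3, -1.3]
opening: 0.405
```

play_rows(
  deltas=[
    [[0.5, 0, 0, 0.003, 0, 0, 0], [0.5, 0, 0, 0.008, 0, 0, 0], [0.5, 0, 0, 0.012, 0, 0, 0]],
  ],
)

```text
clock: 16.98
tool_pos: [0.4755, 0.0761, 0.0912]
eef_rot: [1.0, -0.021, -0.001, 0.0]
contact_force: [-3.4, -0.7, 17.6]
opening: 0.404
```

play_rows(
  deltas=[
    [[0.5, 0, 0, 0.003, 0, 0, 0], [0.5, 0, 0, 0.006, 0, 0, 0], [0.5, 0, 0, 0.006, 0, 0, 0]],
  ],
)

```text
clock: 17.35
tool_pos: [0.4755, 0.0759, 0.0912]
eef_rot: [1.0, -0.021, 0.0, -0.0]
contact_force: [-4.1, 0.1, 17.6]
opening: 0.399
```

play_rows(
  deltas=[
    [[0.5, 0, 0, -0.002, 0, 0, 0], [0.5, 0, 0, -0.002, 0, 0, 0], [0, 0, 0, -0.002, 0, 0, 0], [-0.1, 0, 0, -0.002, 0, 0, 0], [-0.1, 0, 0, -0.002, 0, 0, 0]],
  ],
)

```text
clock: 17.98
tool_pos: [0.4755, 0.0759, 0.0917]
eef_rot: [1.0, -0.021, 0.0, -0.0]
contact_force: [-0.1, -1.3, 0.2]
opening: 0.55
```

play_rows(
  deltas=[
    [[-0.1, 0, 0, 0, 0, 0, 0], [-0.1, 0, 0, -0.04, 0, 0, 0], [-0.1, 0, 0, -0.12, 0, 0, 0], [-0.1, 0, 0, -0.25, 0, 0, 0], [-0.1, 0, 0, -0.4, 0, 0, 0]],
  ],
)

```text
clock: 18.6
tool_pos: [0.475, 0.0757, 0.2133]
eef_rot: [1.0, -0.021, -0.0, 0.0]
contact_force: [0.4, -0.0, -0.2]
opening: 0.552
```

play_rows(
  deltas=[
    [[-0.1, 0, 0, -0.1, 0, 0, 0], [-1, 0, 0, -0.2, 0, 0, 0], [-1, 0, 0, -0.2, 0, 0, 0], [-1, 0, 0, -0.2, 0, 0, 0]],
  ],
)

```text
clock: 19.1
tool_pos: [0.4744, 0.0757, 0.273]
eef_rot: [1.0, -0.021, -0.001, 0.0]
contact_force: [-0.1, -0.4, 0.0]
opening: 0.866
```

Run:
```python
from h import *
st()
W=cam("wrist");np.save("W12.npy",W[3])
cv2.imwrite("pics/w12.png",vision.snapshot("wrist")[:,:,::-1])
i=vision.snapshot("top")[:,:,::-1];cv2.imwrite("pics/t3.png",i)
i=vision.snapshot("scene")[:,:,::-1];cv2.imwrite("pics/s3.png",i)
```

```text
t 19.1 p [0.4744 0.0757 0.273 ] jaw -2.4 z [-0.001 -0.    -1.   ] F [-0.1 -0.4  0. ] op 0.866 q [-0.32  0.48  0.1   1.98 -0.07  0.69 -0.22]
```

View pics/w12.png

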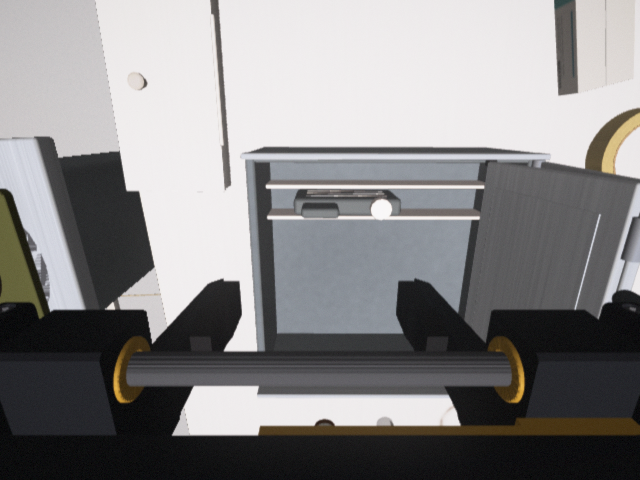

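View pics/s3.png

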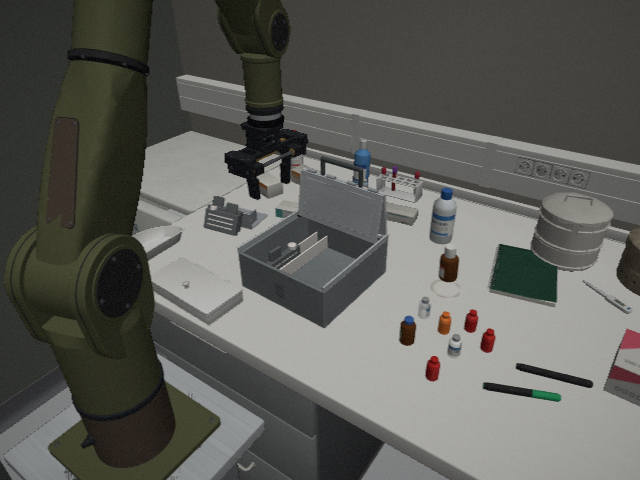

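View pics/t3.png

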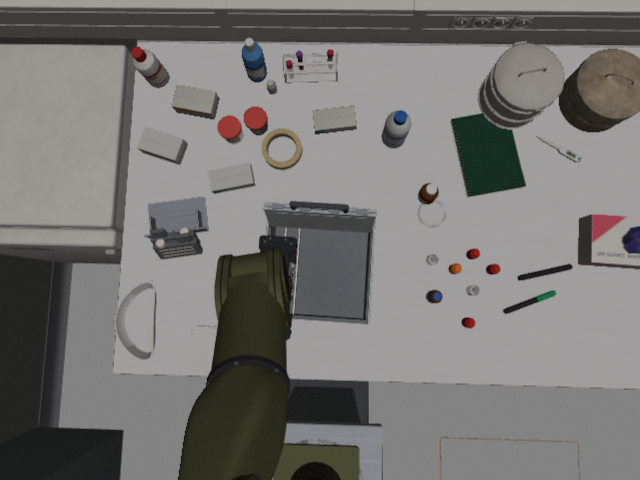

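Run:
```python
from h import *
T=cam("top")
for n,u in dict(A=(432,259),B=(473,291),C=(435,297),or_=(455,268),r1=(474,253),r2=(493,269),r3=(468,323),amb=(429,193)).items(): print(n,onz(T,*u,.035).round(3))
st()
row([.49,-.2,.30],down(YW));row([.49,-.40,.28],down(YW))
```

```text
A [ 0.558 -0.276  0.035]
B [ 0.482 -0.375  0.035]
C [ 0.465 -0.283  0.035]
or_ [ 0.538 -0.332  0.035]
r1 [ 0.576 -0.379  0.035]
r2 [ 0.537 -0.425  0.035]
r3 [ 0.405 -0.362  0.035]
amb [ 0.724 -0.268  0.035]
t 19.25 p [0.4743 0.0757 0.2723] jaw -2.4 z [-0.003 -0.001 -1.   ] F [-0.3 -0.3  0.6] op 0.99 q [-0.32  0.48  0.1   1.98 -0.07  0.69 -0.22]
[0.0913, 0.9158, -0.092, 0.0002, 0.0009, 0.0004] mm 277.48719593724974 deg 0.18807040547889262
[0.1199, 1.5818, -0.0249, 0.0002, 0.0009, 0.0004] mm 475.9748632656731 deg 0.18807040547889262
```

play_rows(
  deltas=[
    [[-1, 0.01, 0.15, -0.05, 0, 0, 0], [-1, 0.03, 0.34, -0.08, 0, 0, 0], [-1, 0.05, 0.53, -0.09, 0, 0, 0], [-1, 0.07, 0.73, -0.09, 0, 0, 0], [-1, 0.09, 0.93, -0.09, 0, 0, 0]],
  ],
)

```text
clock: 19.88
tool_pos: [0.4891, -0.2059, 0.2986]
eef_rot: [1.0, -0.021, -0.002, -0.0]
contact_force: [1.4, -0.5, 0.5]
opening: 1.0
```

play_rows(
  deltas=[
    [[-1, 0.01, 0.2, 0.01, 0, 0, 0], [-1, 0.02, 0.4, 0.03, 0, 0, 0], [-1, 0.025, 0.6, 0.05, 0, 0, 0], [-1, 0.03, 0.67, 0.06, 0, 0, 0], [-1, 0.03, 0.67, 0.06, 0, 0, 0]],
  ],
)

```text
clock: 20.5
tool_pos: [0.4881, -0.4086, 0.2788]
eef_rot: [1.0, -0.023, -0.003, -0.0]
contact_force: [1.1, 0.7, 0.7]
opening: 1.0
```

play_rows(
  deltas=[
    [[-1, 0, 0, 0, 0, 0, 0], [-1, 0, 0, 0, 0, 0, 0], [-1, 0, 0, 0, 0, 0, 0]],
  ],
)

```text
clock: 20.88
tool_pos: [0.4886, -0.4075, 0.2791]
eef_rot: [1.0, -0.022, -0.003, -0.001]
contact_force: [-0.2, -0.4, -0.5]
opening: 1.002
```

Run:
```python
from h import *
st()
W=cam("wrist");np.save("W13.npy",W[3])
i=np.ascontiguousarray(vision.snapshot("wrist")[:,:,::-1]);cv2.imwrite("pics/w13.png",i)
for p in((.558,-.276,.05),(.482,-.375,.05),(.465,-.283,.06)): print(proj(W,p).round())
```

```text
t 20.88 p [ 0.4886 -0.4075  0.2791] jaw -2.5 z [-0.007  0.001 -1.   ] F [-0.2 -0.4 -0.5] op 1.002 q [ 0.58  0.68  0.08  1.51 -0.06  0.96  0.63]
[384.  70.]
[311. 176.]
[288.  81.]
```

View pics/w13.png

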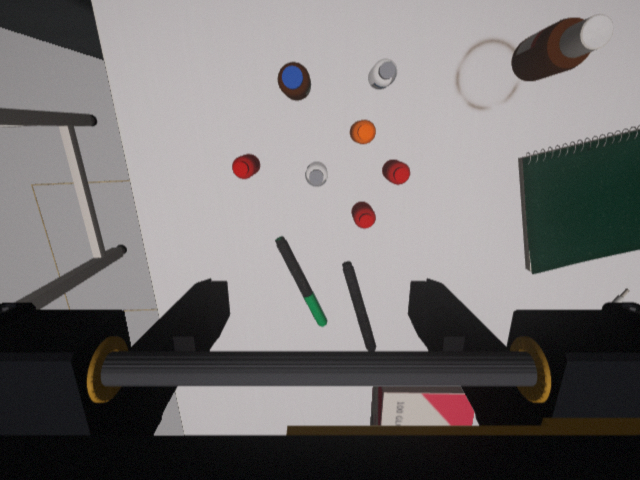

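Run:
```python
from h import *
f,cx,cy,_=cam("wrist");W=(f,cx,cy,np.load("W13.npy"))
T=cam("top");i=cv2.imread("pics/w13.png")
for n,u,z in(("A",(386,69),.05),("B",(316,174.5),.05),("C",(292,77),.062)): print(n,onz(W,*u,z).round(4))
cv2.imwrite("pics/w13b.png",cv2.resize(i[40:240,220:420],None,fx=3,fy=3,interpolation=cv2.INTER_CUBIC))
```

```text
A [ 0.5595 -0.2756  0.05  ]
B [ 0.4871 -0.3736  0.05  ]
C [ 0.469  -0.2801  0.062 ]
```

View pics/w13b.png

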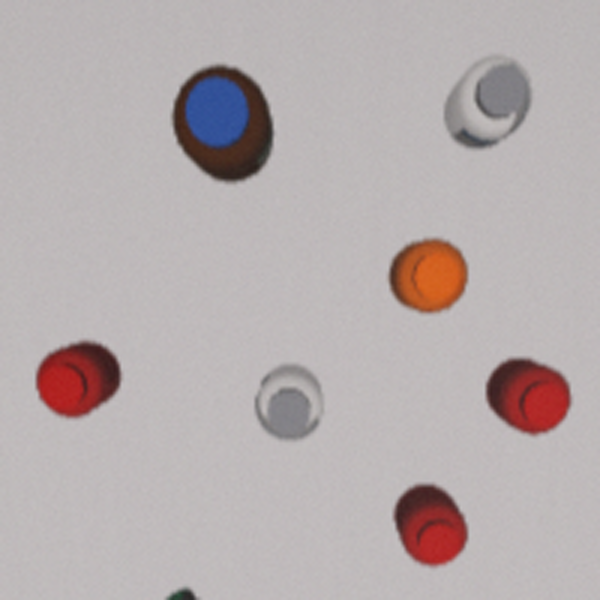

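Run:
```python
from h import *
st()
row([.487,-.374,.10],down(YW));row([.487,-.374,.044],down(YW))
```

```text
t 20.93 p [ 0.4885 -0.4077  0.2791] jaw -2.5 z [-0.006  0.001 -1.   ] F [0.3 0.6 0. ] op 0.999 q [ 0.58  0.68  0.08  1.51 -0.06  0.96  0.63]
[-0.0062, -0.1116, 0.5971, -0.0003, 0.0021, -0.0001] mm 182.2367630419812 deg 0.3780566165879798
[-0.0049, -0.1114, 0.7837, -0.0003, 0.0021, -0.0001] mm 237.49385276222287 deg 0.3780566165879798
```

play_rows(
  deltas=[
    [[-0.27, -0.002, -0.04, 0.12, 0, 0.002, 0], [-0.27, -0.006, -0.11, 0.28, 0, 0.002, 0], [-0.27, -0.006, -0.111, 0.43, 0, 0.002, 0], [-0.27, -0.006, -0.111, 0.52, 0, 0.002, 0], [-0.27, -0.006, -0.111, 0.54, 0, 0.002, 0]],
  ],
)

```text
clock: 21.55
tool_pos: [0.4865, -0.3732, 0.1157]
eef_rot: [1.0, -0.022, -0.001, -0.001]
contact_force: [-0.3, -0.5, -0.0]
opening: 0.637
```

Run:
```python
from h import *
st()
row([.487,-.374,.044],down(YW))
W=cam("wrist");cv2.imwrite("pics/w14.png",vision.snapshot("wrist")[:,:,::-1]);print(proj(W,[.487,-.374,.05]))
```

```text
t 21.55 p [ 0.4865 -0.3732  0.1157] jaw -2.5 z [-0.003  0.003 -1.   ] F [-0.3 -0.5 -0. ] op 0.637 q [ 0.55  0.86  0.05  1.72 -0.08  0.57  0.61]
[0.0025, 0.0031, 0.2388, -0.0008, 0.0009, 0.0001] mm 71.65708688737202 deg 0.22032389696458843
[318.12647745 264.06540661]
```

View pics/w14.png

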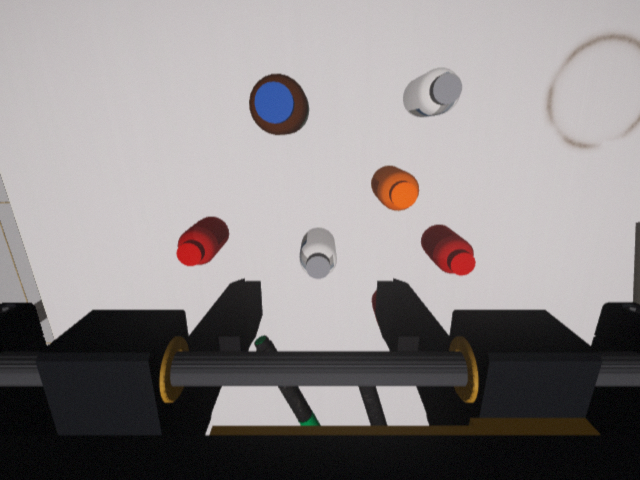

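play_rows(
  deltas=[
    [[-0.27, 0.002, 0.003, 0.06, 0, 0, 0], [-0.27, 0.002, 0.003, 0.13, 0, 0, 0], [-0.27, 0.002, 0.003, 0.19, 0, 0, 0], [-0.27, 0.002, 0.003, 0.235, 0, 0, 0], [-0.27, 0.002, 0.003, 0.238, 0, 0, 0]],
  ],
)

```text
clock: 22.22
tool_pos: [0.4869, -0.3741, 0.0438]
eef_rot: [1.0, -0.022, -0.001, -0.001]
contact_force: [0.5, -0.1, 0.7]
opening: 0.637
```

play_rows(
  deltas=[
    [[0.2, 0, 0, 0, 0, 0, 0], [0.5, 0, 0, 0, 0, 0, 0], [0.8, 0, 0, 0, 0, 0, 0], [0.8, 0, 0, 0, 0, 0, 0], [0.8, 0, 0, 0, 0, 0, 0]],
  ],
  force=12,
)

```text
clock: 22.85
tool_pos: [0.4871, -0.3743, 0.0441]
eef_rot: [1.0, -0.022, -0.001, -0.001]
contact_force: [0.3, -0.4, 2.3]
opening: 0.274
```

Run:
```python
from h import *
st()
row([.487,-.374,.20],down(YW));row(chest(-.02,-.08,.22),down(YW))
cv2.imwrite("pics/w15.png",vision.snapshot("wrist")[:,:,::-1])
```

```text
t 22.85 p [ 0.4871 -0.3743  0.0441] jaw -2.5 z [-0.002  0.002 -1.   ] F [ 0.3 -0.4  2.3] op 0.274 q [ 0.56  0.98  0.04  1.73 -0.08  0.44  0.61]
[-0.0016, -0.0023, -0.5196, -0.0007, 0.0008, -0.0] mm 155.88575980208122 deg 0.19596300394864596
[0.0391, -1.0067, -0.584, -0.0007, 0.0008, -0.0] mm 349.35214560946275 deg 0.19596300394864596
```

View pics/w15.png

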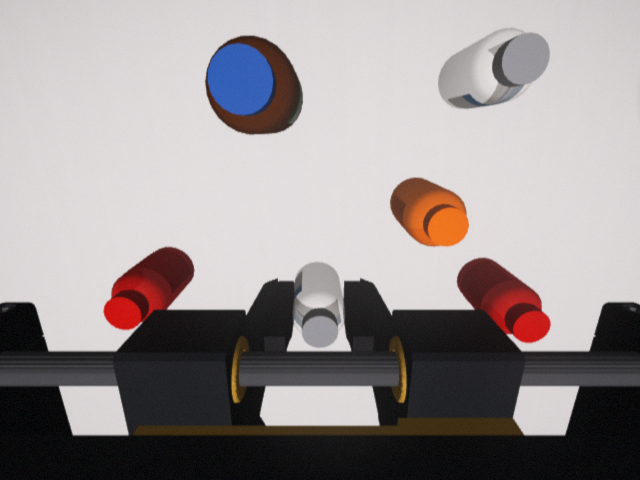

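play_rows(
  deltas=[
    [[0.8, 0, 0, -0.06, 0, 0, 0], [0.8, 0, -0.05, -0.2, 0, 0, 0], [0.8, 0, -0.15, -0.36, 0, 0, 0], [0.8, 0.01, -0.3, -0.5, 0, 0, 0], [0.8, 0.02, -0.48, -0.55, 0, 0, 0]],
  ],
)

```text
clock: 23.52
tool_pos: [0.5011, -0.2313, 0.2132]
eef_rot: [1.0, -0.023, 0.002, -0.0]
contact_force: [-0.2, 0.3, -0.4]
opening: 0.277
```

Run:
```python
from h import *
st()
row(chest(-.02,-.078,.20),down(YW))
```

```text
t 23.52 p [ 0.5011 -0.2313  0.2132] jaw -2.6 z [ 0.003 -0.    -1.   ] F [-0.2  0.3 -0.4] op 0.277 q [ 0.29  0.65  0.1   1.85 -0.11  0.64  0.41]
[0.0136, -0.5336, 0.044, -0.0, -0.0011, -0.0007] mm 160.66421503229626 deg 0.23354911391179228
```

play_rows(
  deltas=[
    [[0.8, 0.002, -0.1, 0.01, 0, 0, 0], [0.8, 0.006, -0.25, 0.02, 0, 0, 0], [0.8, 0.01, -0.4, 0.03, 0, 0, 0], [0.8, 0.0136, -0.5, 0.044, 0, -0.001, -0.0007], [0.8, 0.0136, -0.534, 0.044, 0, -0.001, -0.0007]],
  ],
)

```text
clock: 24.15
tool_pos: [0.5128, -0.0692, 0.2006]
eef_rot: [1.0, -0.02, 0.0, -0.001]
contact_force: [-0.1, -0.7, 0.7]
opening: 0.271
```

play_rows(
  deltas=[
    [[0.8, 0, 0, 0, 0, 0, 0], [0.8, 0, 0, 0, 0, 0, 0]],
  ],
)

```text
clock: 24.4
tool_pos: [0.5127, -0.0709, 0.2011]
eef_rot: [1.0, -0.021, 0.001, -0.0]
contact_force: [-0.2, 0.2, -0.3]
opening: 0.272
```

Run:
```python
from h import *
st()
row(chest(-.02,-.078,.054),down(YW))
```

```text
t 24.4 p [ 0.5127 -0.0709  0.2011] jaw -2.5 z [ 0.001  0.    -1.   ] F [-0.2  0.2 -0.3] op 0.272 q [-0.03  0.64  0.13  1.96 -0.15  0.55  0.16]
[-0.0011, 0.0022, 0.4903, -0.0, -0.0005, 0.0004] mm 147.08066563849292 deg 0.10721722218989291
```

play_rows(
  deltas=[
    [[0.8, 0, -0.031, 0.06, 0, 0, 0], [0.8, -0.001, -0.031, 0.17, 0, 0, 0], [0.8, -0.001, -0.031, 0.28, 0, 0, 0], [0.8, -0.001, -0.031, 0.38, 0, 0, 0], [0.8, -0.001, -0.031, 0.44, 0, 0, 0]],
  ],
)

```text
clock: 25.02
tool_pos: [0.5126, -0.0635, 0.0678]
eef_rot: [1.0, -0.023, 0.0, 0.0]
contact_force: [-0.3, -0.5, 0.5]
opening: 0.269
```

Run:
```python
from h import *
st()
row(chest(-.02,-.068,.054),down(YW))
```

```text
t 25.02 p [ 0.5126 -0.0635  0.0678] jaw -2.6 z [ 0.    -0.001 -1.   ] F [-0.3 -0.5  0.5] op 0.269 q [-0.    0.87  0.06  2.03 -0.19  0.24  0.17]
[0.0012, -0.0065, 0.0461, 0.0002, -0.0001, -0.0005] mm 13.956446302379565 deg 0.09390336329531614
```

play_rows(
  deltas=[
    [[0.8, 0, -0.004, 0.02, 0, 0, 0], [0.8, 0, -0.006, 0.035, 0, 0, 0], [0.8, 0, -0.006, 0.044, 0, 0, 0], [0.8, 0, -0.006, 0.047, 0, 0, 0]],
  ],
)

```text
clock: 25.52
tool_pos: [0.513, -0.0618, 0.0541]
eef_rot: [1.0, -0.023, 0.001, 0.0]
contact_force: [0.3, -0.1, 0.1]
opening: 0.276
```

play_rows(
  deltas=[
    [[0.8, 0, 0, 0.003, 0, 0, 0], [0.8, 0, 0, 0.006, 0, 0, 0], [0.8, 0, 0, 0.006, 0, 0, 0]],
  ],
)

```text
clock: 25.9
tool_pos: [0.513, -0.0617, 0.0523]
eef_rot: [1.0, -0.023, 0.001, 0.0]
contact_force: [-0.1, 0.0, -0.2]
opening: 0.272
```

play_rows(
  deltas=[
    [[0.8, 0, 0, 0.002, 0, 0, 0], [0.8, 0, 0, 0.004, 0, 0, 0], [0.8, 0, 0, 0.004, 0, 0, 0]],
  ],
)

```text
clock: 26.28
tool_pos: [0.5129, -0.0618, 0.0519]
eef_rot: [1.0, -0.023, 0.001, 0.0]
contact_force: [-2.7, 0.0, 8.2]
opening: 0.274
```

Contact. Release with a small opening, then rise.

play_rows(
  deltas=[
    [[0.3, 0, 0, -0.001, 0, 0, 0], [0.2, 0, 0, -0.001, 0, 0, 0], [0, 0, 0, -0.001, 0, 0, 0], [-0.1, 0, 0, -0.001, 0, 0, 0], [-0.1, 0, 0, -0.03, 0, 0, 0]],
  ],
)

```text
clock: 26.9
tool_pos: [0.5125, -0.0618, 0.0607]
eef_rot: [1.0, -0.023, 0.0, 0.0]
contact_force: [-0.2, 0.1, -0.0]
opening: 0.552
```

play_rows(
  deltas=[
    [[-0.1, 0, 0, -0.05, 0, 0, 0], [-0.1, 0, 0, -0.15, 0, 0, 0], [-0.1, 0, 0, -0.3, 0, 0, 0], [-0.1, 0, 0.1, -0.48, 0, 0, 0], [-0.27, 0, 0.25, -0.55, 0, 0, 0]],
  ],
)

```text
clock: 27.52
tool_pos: [0.5106, -0.1362, 0.2299]
eef_rot: [1.0, -0.021, 0.003, 0.0]
contact_force: [1.0, -1.0, -0.5]
opening: 0.627
```

Run:
```python
from h import *
st()
cv2.imwrite("pics/w16.png",vision.snapshot("wrist")[:,:,::-1])
cv2.imwrite("pics/s16.png",vision.snapshot("scene")[:,:,::-1])
row([.469,-.280,.20],down(YW))
```

```text
t 27.52 p [ 0.5106 -0.1362  0.2299] jaw -2.4 z [ 0.006 -0.001 -1.   ] F [ 1.  -1.  -0.5] op 0.627 q [ 0.09  0.6   0.13  1.9  -0.13  0.64  0.26]
[-0.1113, 0.4622, 0.1015, 0.0019, -0.0024, -0.0032] mm 145.84382697413696 deg 0.7930705906844666
```

View pics/w16.png

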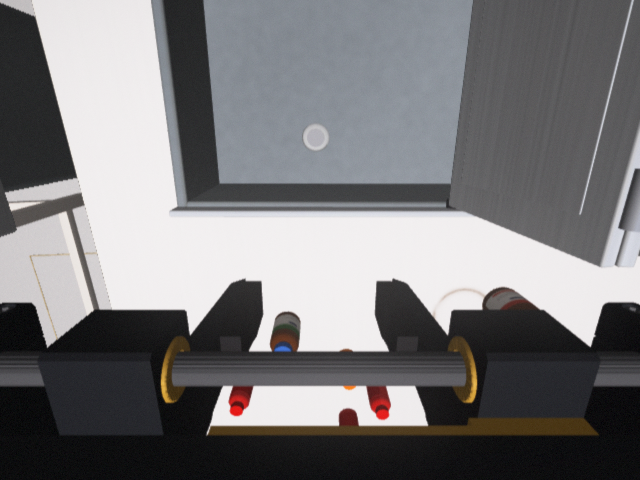

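View pics/s16.png

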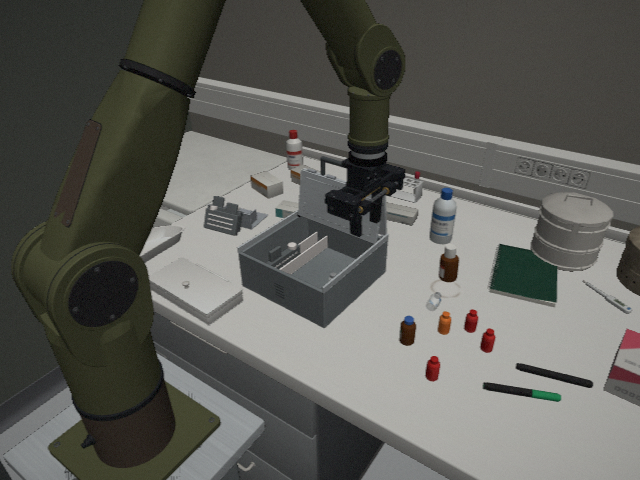

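play_rows(
  deltas=[
    [[-0.36, -0.03, 0.1, 0.02, 0, 0, 0], [-0.36, -0.06, 0.25, 0.04, 0, -0.001, 0], [-0.36, -0.09, 0.4, 0.08, 0.001, -0.002, -0.003], [-0.36, -0.111, 0.46, 0.1, 0.002, -0.002, -0.003], [-0.36, -0.111, 0.462, 0.1, 0.002, -0.002, -0.003]],
  ],
)

```text
clock: 28.25
tool_pos: [0.4678, -0.281, 0.2005]
eef_rot: [1.0, -0.024, -0.0, -0.0]
contact_force: [0.1, 0.1, 0.7]
opening: 0.679
```

play_rows(
  deltas=[
    [[-0.36, 0, 0, 0, 0, 0, 0], [-0.36, 0, 0, 0, 0, 0, 0]],
  ],
)

```text
clock: 28.5
tool_pos: [0.4686, -0.2795, 0.2009]
eef_rot: [1.0, -0.023, 0.0, -0.0]
contact_force: [0.7, 0.1, -0.5]
opening: 0.678
```

Run:
```python
from h import *
st()
W=cam("wrist");i=vision.snapshot("wrist")[:,:,::-1];cv2.imwrite("pics/w17.png",i);np.save("W17.npy",W[3])
row([.469,-.280,.052],down(YW));print(proj(W,[.469,-.28,.062]))
```

```text
t 28.5 p [ 0.4686 -0.2795  0.2009] jaw -2.6 z [ 0.001  0.001 -1.   ] F [ 0.7  0.1 -0.5] op 0.678 q [ 0.4   0.67  0.09  1.87 -0.1   0.61  0.51]
[0.0013, 0.0012, 0.4963, -0.0002, -0.0002, -0.0006] mm 148.90516569221035 deg 0.11605392739219751
[317.72766984 229.73812896]
```

View pics/w17.png

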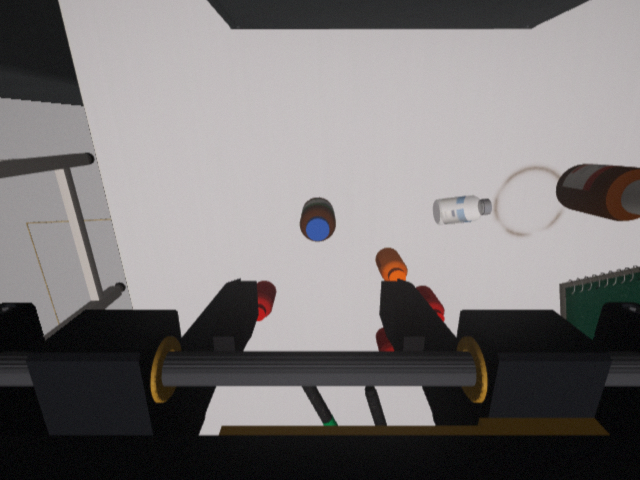

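play_rows(
  deltas=[
    [[-0.36, 0.001, 0.001, 0.1, 0, 0, 0], [-0.36, 0.001, 0.001, 0.23, 0, 0, 0], [-0.36, 0.001, 0.001, 0.36, 0, 0, 0], [-0.36, 0.001, 0.001, 0.46, 0, 0, 0], [-0.36, 0.001, 0.001, 0.496, 0, 0, 0]],
  ],
)

```text
clock: 29.18
tool_pos: [0.4687, -0.2787, 0.0507]
eef_rot: [1.0, -0.022, -0.001, -0.001]
contact_force: [0.2, 0.8, 1.0]
opening: 0.677
```

play_rows(
  deltas=[
    [[0, 0, 0, 0, 0, 0, 0], [0.3, 0, 0, 0, 0, 0, 0], [0.6, 0, 0, 0, 0, 0, 0], [0.6, 0, 0, 0, 0, 0, 0], [0.6, 0, 0, 0, 0, 0, 0]],
  ],
  force=12,
)

```text
clock: 29.8
tool_pos: [0.4692, -0.2791, 0.0516]
eef_rot: [1.0, -0.022, 0.0, -0.001]
contact_force: [0.2, -0.1, 5.7]
opening: 0.358
```

Run:
```python
from h import *
st()
row(chest(-.02,-.02,.24),down(YW))
cv2.imwrite("pics/w18.png",vision.snapshot("wrist")[:,:,::-1])
```

```text
t 29.8 p [ 0.4692 -0.2791  0.0516] jaw -2.6 z [ 0.     0.001 -1.   ] F [ 0.2 -0.1  5.7] op 0.358 q [ 0.43  0.92  0.04  1.94 -0.12  0.28  0.53]
[0.1135, -0.8917, -0.6271, -0.0004, -0.0001, -0.0002] mm 328.8010173664759 deg 0.07708769561876938
```

View pics/w18.png

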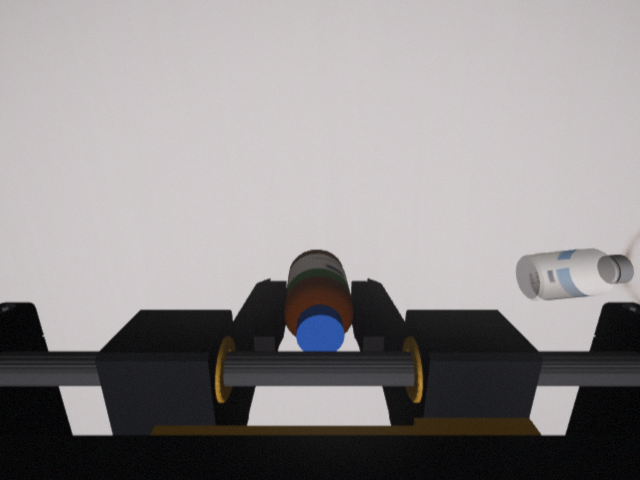

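play_rows(
  deltas=[
    [[0.6, 0, 0, -0.06, 0, 0, 0], [0.6, 0, -0.02, -0.2, 0, 0, 0], [0.6, 0.02, -0.12, -0.38, 0, 0, 0], [0.6, 0.04, -0.28, -0.54, 0, 0, 0], [0.6, 0.07, -0.48, -0.627, 0, 0, 0]],
  ],
)

```text
clock: 30.48
tool_pos: [0.4956, -0.1443, 0.2394]
eef_rot: [1.0, -0.024, 0.002, -0.0]
contact_force: [0.7, -0.3, -0.7]
opening: 0.354
```

Run:
```python
from h import *
st()
row(chest(-.02,-.02,.20),down(YW))
```

```text
t 30.48 p [ 0.4956 -0.1443  0.2394] jaw -2.7 z [ 0.004 -0.    -1.   ] F [ 0.7 -0.3 -0.7] op 0.354 q [ 0.1   0.58  0.15  1.93 -0.14  0.64  0.29]
[0.0438, -0.4381, 0.1315, -0.0001, -0.0013, -0.0012] mm 137.85457381975974 deg 0.319959507968588
```

play_rows(
  deltas=[
    [[0.6, 0.01, -0.1, 0.01, 0, 0, 0], [0.6, 0.02, -0.23, 0.03, 0, 0, 0], [0.6, 0.035, -0.36, 0.07, 0, -0.001, -0.001], [0.6, 0.044, -0.42, 0.11, 0, -0.001, -0.001], [0.6, 0.044, -0.438, 0.131, 0, -0.001, -0.001]],
  ],
)

```text
clock: 31.1
tool_pos: [0.515, -0.0132, 0.1998]
eef_rot: [1.0, -0.022, 0.0, 0.0]
contact_force: [0.9, 0.1, -0.3]
opening: 0.355
```

play_rows(
  deltas=[
    [[0.6, 0, 0, 0, 0, 0, 0], [0.6, 0, 0, 0, 0, 0, 0]],
  ],
)

```text
clock: 31.35
tool_pos: [0.5149, -0.015, 0.2001]
eef_rot: [1.0, -0.023, 0.0, 0.001]
contact_force: [-0.1, -0.1, -1.1]
opening: 0.352
```

Run:
```python
from h import *
st()
row(chest(-.02,-.02,.064),down(YW))
cv2.imwrite("pics/w19.png",vision.snapshot("wrist")[:,:,::-1])
```

```text
t 31.35 p [ 0.5149 -0.015   0.2001] jaw -2.6 z [ 0.001 -0.001 -1.   ] F [-0.1 -0.1 -1.1] op 0.352 q [-0.16  0.64  0.16  1.97 -0.18  0.55  0.08]
[0.0003, -0.0051, 0.4535, 0.0003, -0.0002, -0.0007] mm 136.06926979593493 deg 0.13652256945246494
```

View pics/w19.png

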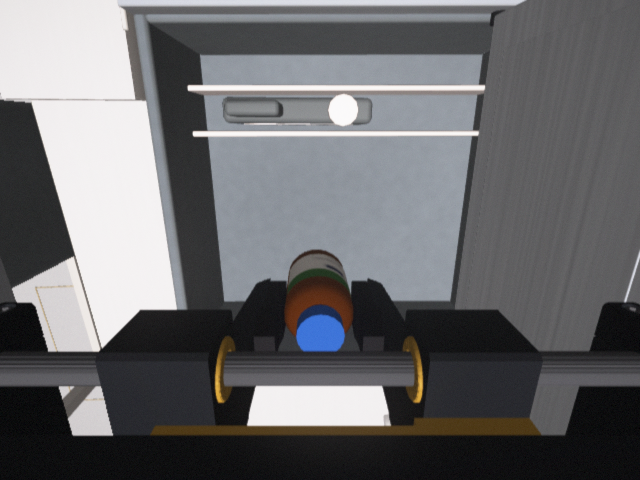

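play_rows(
  deltas=[
    [[0.6, 0, -0.005, 0.08, 0, 0, 0], [0.6, 0, -0.005, 0.2, 0, 0, 0], [0.6, 0, -0.005, 0.32, 0, 0, 0], [0.6, 0, -0.005, 0.41, 0, 0, 0], [0.6, 0, -0.005, 0.45, 0, 0, 0]],
  ],
)

```text
clock: 32.02
tool_pos: [0.5148, -0.0144, 0.0642]
eef_rot: [1.0, -0.024, -0.0, 0.001]
contact_force: [-1.0, 0.1, 0.5]
opening: 0.357
```

play_rows(
  deltas=[
    [[0.6, 0, 0, 0.003, 0, 0, 0], [0.6, 0, 0, 0.006, 0, 0, 0], [0.6, 0, 0, 0.006, 0, 0, 0]],
  ],
)

```text
clock: 32.4
tool_pos: [0.5154, -0.0145, 0.0632]
eef_rot: [1.0, -0.024, 0.001, 0.001]
contact_force: [0.1, -0.5, 0.3]
opening: 0.357
```

play_rows(
  deltas=[
    [[0.6, 0, 0, 0.005, 0, 0, 0], [0.6, 0, 0, 0.009, 0, 0, 0], [0.6, 0, 0, 0.01, 0, 0, 0]],
  ],
)

```text
clock: 32.78
tool_pos: [0.5154, -0.0144, 0.0602]
eef_rot: [1.0, -0.024, 0.001, 0.001]
contact_force: [-0.2, -0.4, 0.5]
opening: 0.358
```

play_rows(
  deltas=[
    [[0.6, 0, 0, 0.002, 0, 0, 0], [0.6, 0, 0, 0.004, 0, 0, 0], [0.6, 0, 0, 0.004, 0, 0, 0]],
  ],
)

```text
clock: 33.15
tool_pos: [0.5154, -0.0145, 0.0596]
eef_rot: [1.0, -0.024, 0.001, 0.001]
contact_force: [-1.8, 0.1, 6.6]
opening: 0.356
```

play_rows(
  deltas=[
    [[0.2, 0, 0, -0.001, 0, 0, 0], [0.1, 0, 0, -0.001, 0, 0, 0], [-0.1, 0, 0, -0.001, 0, 0, 0], [-0.2, 0, 0, -0.001, 0, 0, 0], [-0.2, 0, 0, -0.03, 0, 0, 0]],
  ],
)

```text
clock: 33.78
tool_pos: [0.5149, -0.0144, 0.0684]
eef_rot: [1.0, -0.024, 0.0, 0.001]
contact_force: [-0.7, -1.2, 0.5]
opening: 0.599
```

play_rows(
  deltas=[
    [[-0.2, 0, 0, -0.05, 0, 0, 0], [-0.2, 0, 0, -0.15, 0, 0, 0], [-0.2, 0, 0, -0.3, 0, 0, 0], [-0.2, 0, 0.1, -0.48, 0, 0, 0], [-0.27, 0, 0.3, -0.55, 0, 0, 0]],
  ],
)

```text
clock: 34.4
tool_pos: [0.5126, -0.1017, 0.2372]
eef_rot: [1.0, -0.021, 0.003, 0.0]
contact_force: [0.8, -0.7, -1.0]
opening: 0.633
```

Run:
```python
from h import *
f,cx,cy,_=cam("wrist");W=(f,cx,cy,np.load("W17.npy"))
for u in((434,210),(491,206)): print(onz(W,*u,.0125))
st(); row([.58,-.32,.24],down(YW))
cv2.imwrite("pics/w20.png",vision.snapshot("wrist")[:,:,::-1])
```

```text
[ 0.58179012 -0.28011922  0.0125    ]
[ 0.63659384 -0.27873896  0.0125    ]
t 34.4 p [ 0.5126 -0.1017  0.2372] jaw -2.4 z [ 0.007 -0.    -1.   ] F [ 0.8 -0.7 -1. ] op 0.633 q [ 0.01  0.59  0.16  1.91 -0.15  0.65  0.22]
[0.2548, 0.7176, -0.0076, 0.0, -0.0021, 0.0008] mm 228.4674222317485 deg 0.4078897904951467
```

View pics/w20.png

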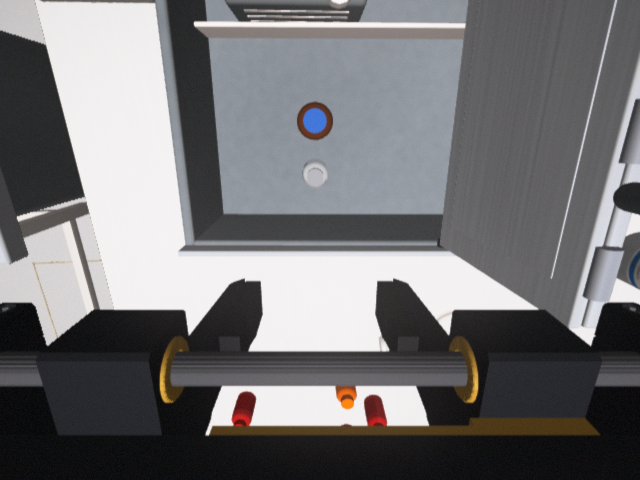

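Run:
```python
from h import *
st(); row([.585,-.27,.24],down(np.radians(-88.5)))
```

```text
t 34.45 p [ 0.5114 -0.1148  0.2391] jaw -3.3 z [ 0.009 -0.01  -1.   ] F [ 0.1 -7.3  2.5] op 0.635 q [ 0.02  0.59  0.17  1.91 -0.14  0.65  0.22]
[0.2747, 0.5023, 0.0045, 0.0002, -0.0047, 0.4734] mm 171.75526548459618 deg 85.21114654464537
```

play_rows(
  deltas=[
    [[-0.27, 0, 0, 0, 0, 0, 0], [-0.27, 0, 0, 0, 0, 0, 0]],
  ],
)

```text
clock: 34.7
tool_pos: [0.5112, -0.1144, 0.2396]
eef_rot: [1.0, -0.029, 0.005, 0.005]
contact_force: [-0.3, 0.4, 0.7]
opening: 0.634
```

Run:
```python
from h import *
st(); row([.585,-.27,.24],down(np.radians(-88.5)))
```

```text
t 34.7 p [ 0.5112 -0.1144  0.2396] jaw -3.3 z [ 0.01 -0.01 -1.  ] F [-0.3  0.4  0.7] op 0.634 q [ 0.02  0.58  0.17  1.91 -0.14  0.65  0.22]
[0.2754, 0.5036, 0.0059, -0.0, -0.0047, 0.4734] mm 172.199753079668 deg 85.2078925174313
```

Fine. Move and rotate.

play_rows(
  deltas=[
    [[-0.1, 0.03, 0.08, 0, 0, 0, 0.05], [-0.1, 0.08, 0.18, 0, 0, -0.001, 0.1], [-0.1, 0.14, 0.28, 0, 0, -0.002, 0.155], [-0.1, 0.2, 0.38, 0, 0, -0.003, 0.21], [-0.1, 0.25, 0.46, 0, 0, -0.004, 0.265]],
  ],
)

```text
clock: 35.33
tool_pos: [0.579, -0.2549, 0.2404]
eef_rot: [0.902, -0.432, -0.001, 0.002]
contact_force: [-0.8, -0.1, -0.7]
opening: 0.552
```

Run:
```python
from h import *
st(); row([.585,-.275,.22],down(np.radians(-88.5)))
```

```text
t 35.33 p [ 0.579  -0.2549  0.2404] jaw -51.2 z [-0.003 -0.002 -1.   ] F [-0.8 -0.1 -0.7] op 0.552 q [ 0.12  0.75  0.41  1.58 -0.35  0.89 -0.24]
[0.0646, 0.0263, 0.068, 0.0012, -0.0003, 0.2075] mm 29.216215577455312 deg 37.34719820022644
```

play_rows(
  deltas=[
    [[-0.1, 0.02, 0.01, 0.02, 0, 0, 0.055], [-0.1, 0.04, 0.02, 0.04, 0, 0, 0.11], [-0.1, 0.0646, 0.026, 0.068, 0.001, 0, 0.165], [-0.1, 0.0646, 0.026, 0.068, 0.001, 0, 0.2075], [-0.1, 0.0646, 0.026, 0.068, 0.001, 0, 0.2075]],
  ],
)

```text
clock: 35.95
tool_pos: [0.5854, -0.2724, 0.2185]
eef_rot: [0.718, -0.696, -0.001, 0.001]
contact_force: [0.2, 0.8, -0.4]
opening: 0.552
```

play_rows(
  deltas=[
    [[-0.1, 0, 0, 0, 0, 0, 0], [-0.1, 0, 0, 0, 0, 0, 0]],
  ],
)

```text
clock: 36.2
tool_pos: [0.5857, -0.2713, 0.2183]
eef_rot: [0.719, -0.695, -0.002, 0.0]
contact_force: [0.5, 0.2, 0.1]
opening: 0.548
```

Run:
```python
from h import *
st(); row([.602,-.2795,.027],down(np.radians(-88.5)))
W=cam("wrist");np.save("W21.npy",W[3]);cv2.imwrite("pics/w21.png",vision.snapshot("wrist")[:,:,::-1])
print(proj(W,[.582,-.28,.0125]),proj(W,[.637,-.279,.0125]))
```

```text
t 36.2 p [ 0.5857 -0.2713  0.2183] jaw -88.1 z [-0.003  0.002 -1.   ] F [0.5 0.2 0.1] op 0.548 q [ 0.07  0.83  0.57  1.56 -0.53  0.91 -0.71]
[0.0303, -0.055, 0.6374, 0.0008, 0.0006, 0.0022] mm 192.15917381020094 deg 0.4274650259471544
[328.11890043 214.09661808] [329.38825384 159.32443356]
```

View pics/w21.png

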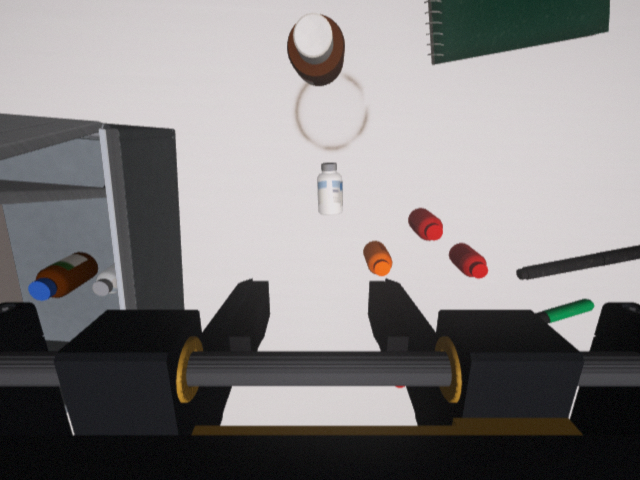

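play_rows(
  deltas=[
    [[-0.1, 0.015, -0.03, 0.08, 0.001, 0, 0.002], [-0.1, 0.033, -0.055, 0.2, 0.001, 0, 0.002], [-0.1, 0.033, -0.055, 0.34, 0.001, 0, 0.002], [-0.1, 0.033, -0.055, 0.44, 0.001, 0, 0.002], [-0.1, 0.033, -0.055, 0.46, 0.001, 0, 0.002]],
  ],
)

```text
clock: 36.88
tool_pos: [0.6009, -0.2801, 0.0785]
eef_rot: [0.716, -0.698, -0.002, -0.0]
contact_force: [0.9, 0.4, -0.3]
opening: 0.551
```

Run:
```python
from h import *
st(); row([.602,-.2805,.027],down(np.radians(-88.5)))
W=cam("wrist");cv2.imwrite("pics/w22.png",vision.snapshot("wrist")[:,:,::-1])
print(proj(W,[.582,-.28,.0125]),proj(W,[.637,-.279,.0125]))
```

```text
t 36.88 p [ 0.6009 -0.2801  0.0785] jaw -88.5 z [-0.002  0.004 -1.   ] F [ 0.9  0.4 -0.3] op 0.551 q [ 0.14  1.02  0.46  1.57 -0.64  0.7  -0.64]
[0.002, -0.004, 0.1715, 0.0007, 0.0012, -0.0] mm 51.468081054899216 deg 0.24753367637993173
[319.07290058 290.15883057] [319.76517106 206.06116937]
```

View pics/w22.png

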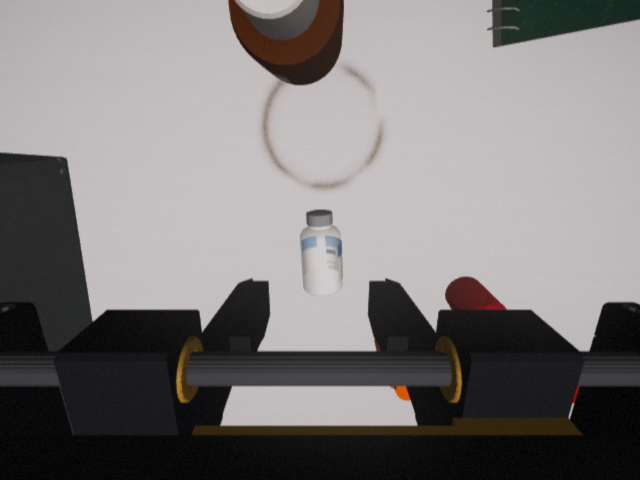

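play_rows(
  deltas=[
    [[-0.1, 0.003, -0.004, 0.05, 0, 0.001, 0], [-0.1, 0.004, -0.004, 0.11, 0, 0.001, 0], [-0.1, 0.004, -0.004, 0.15, 0, 0.001, 0], [-0.1, 0.004, -0.004, 0.17, 0, 0.001, 0], [-0.1, 0.004, -0.004, 0.17, 0, 0.001, 0]],
  ],
)

```text
clock: 37.55
tool_pos: [0.6024, -0.2816, 0.0278]
eef_rot: [0.716, -0.698, -0.0, 0.001]
contact_force: [-0.2, -0.6, -0.0]
opening: 0.552
```

play_rows(
  deltas=[
    [[0.2, 0, 0, 0, 0, 0, 0], [0.5, 0, 0, 0, 0, 0, 0], [0.8, 0, 0, 0, 0, 0, 0], [0.8, 0, 0, 0, 0, 0, 0]],
  ],
  force=12,
)

```text
clock: 38.05
tool_pos: [0.6026, -0.2817, 0.0281]
eef_rot: [0.716, -0.698, -0.0, 0.001]
contact_force: [-0.3, 1.1, 1.8]
opening: 0.277
```

Run:
```python
from h import *
st(); row([.58,-.22,.23],down(np.radians(-90)))
cv2.imwrite("pics/w23.png",vision.snapshot("wrist")[:,:,::-1])
```

```text
t 38.05 p [ 0.6026 -0.2817  0.0281] jaw -88.5 z [-0.001 -0.001 -1.   ] F [-0.3  1.1  1.8] op 0.277 q [ 0.16  1.09  0.42  1.57 -0.67  0.62 -0.62]
[-0.2072, 0.0708, -0.6729, 0.0003, -0.0002, 0.0083] mm 212.30006630239606 deg 1.488276243464527
```

View pics/w23.png

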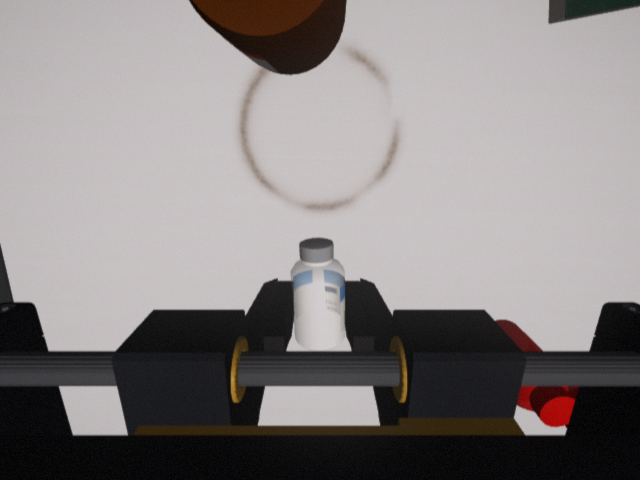

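play_rows(
  deltas=[
    [[0.8, 0, 0, -0.06, 0, 0, 0], [0.8, 0, 0, -0.2, 0, 0, 0.002], [0.8, -0.05, 0.02, -0.38, 0, 0, 0.004], [0.8, -0.12, 0.05, -0.56, 0, 0, 0.006], [0.8, -0.2, 0.07, -0.673, 0, 0, 0.008]],
  ],
)

```text
clock: 38.72
tool_pos: [0.5804, -0.2228, 0.234]
eef_rot: [-0.707, 0.707, -0.002, 0.0]
contact_force: [0.3, -0.2, -0.2]
opening: 0.275
```

Run:
```python
from h import *
st(); row(chest(.034,-.008,.20),down(YW-np.pi/2))
```

```text
t 38.73 p [ 0.5804 -0.2228  0.234 ] jaw -90.1 z [ 0.003 -0.002 -1.   ] F [ 0.3 -0.2 -0.2] op 0.275 q [-0.03  0.79  0.61  1.63 -0.54  0.9  -0.78]
[-0.7295, 0.0368, 0.1116, -0.0009, -0.0007, 0.0137] mm 221.68253633285633 deg 2.4773621196811595
```

play_rows(
  deltas=[
    [[0.8, -0.08, 0.005, 0.01, 0, 0, 0.003], [0.8, -0.24, 0.012, 0.03, 0, 0, 0.006], [0.8, -0.42, 0.02, 0.06, 0, 0, 0.009], [0.8, -0.6, 0.03, 0.09, -0.001, 0, 0.0137], [0.8, -0.7, 0.0368, 0.11, -0.001, -0.0007, 0.0137]],
  ],
)

```text
clock: 39.35
tool_pos: [0.5693, -0.009, 0.2008]
eef_rot: [-0.693, 0.721, 0.001, 0.001]
contact_force: [-0.5, -0.2, -0.0]
opening: 0.278
```

play_rows(
  deltas=[
    [[0.8, -0.02, 0, 0, 0, 0, 0], [0.8, -0.02, 0, 0, 0, 0, 0], [0.8, -0.02, 0, 0, 0, 0, 0]],
  ],
)

```text
clock: 39.72
tool_pos: [0.5698, -0.0053, 0.2017]
eef_rot: [-0.692, 0.722, -0.0, 0.001]
contact_force: [0.0, 0.2, -0.1]
opening: 0.274
```

Run:
```python
from h import *
st(); row(chest(.034,-.008,.12),down(YW-np.pi/2)); row(chest(.034,-.008,.04),down(YW-np.pi/2))
W=cam("wrist")
i=np.ascontiguousarray(vision.snapshot("wrist")[:,:,::-1])
for k in((.0715,-.05,.08),(.0715,.05,.08),(.0715,.05,.104),(.0715,-.05,.104),(.066,-.008,.02)):
    p=proj(W,chest(*k));cv2.circle(i,tuple(int(x) for x in p),3,(0,0,255),-1)
cv2.imwrite("pics/w24.png",i)
cv2.imwrite("pics/s24.png",vision.snapshot("scene")[:,:,::-1])
```

```text
t 39.73 p [ 0.5698 -0.0053  0.2017] jaw -92.5 z [ 0.001  0.001 -1.   ] F [ 0.   0.2 -0.1] op 0.274 q [-0.42  0.78  0.62  1.82 -0.64  0.76 -1.07]
[-0.0043, 0.0013, 0.2723, -0.0003, 0.0002, 0.0002] mm 81.6870076190648 deg 0.08192060146817357
[-0.0041, 0.0016, 0.5389, -0.0003, 0.0002, 0.0002] mm 161.68132090418982 deg 0.08192060146817357
```

View pics/w24.png

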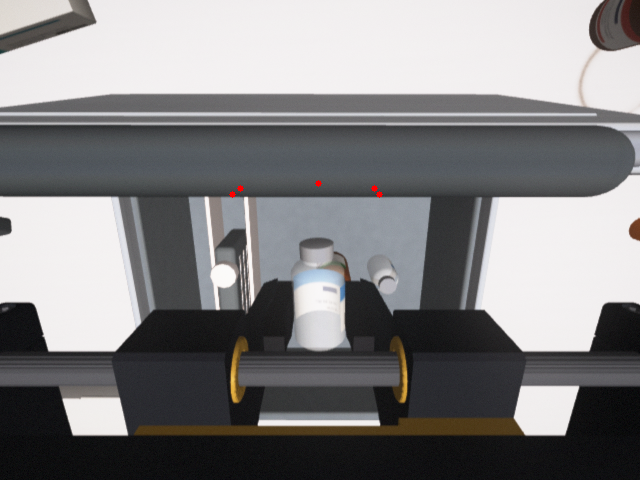

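View pics/s24.png

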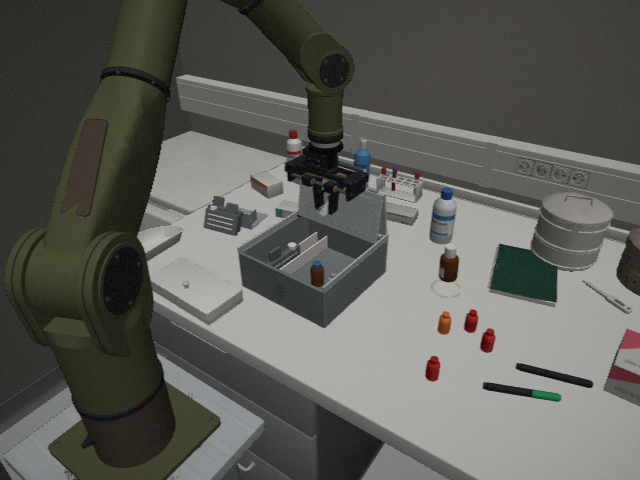

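Run:
```python
from h import *
W=cam("wrist")[3];o=-W[:3,:3].T@W[:3,3]
s=get_state();print((R.from_quat(s["eef_rot"]).as_matrix().T@(o-s["tool_pos"])).round(4))
```

```text
[-0.0005 -0.0794 -0.127 ]
```

play_rows(
  deltas=[
    [[0.8, 0, 0.06, -0.02, 0, 0, 0], [0.8, 0, 0.14, -0.06, 0, 0, 0], [0.8, 0, 0.21, -0.1, 0, 0, 0], [0.8, 0, 0.25, -0.13, 0, 0, -0.03], [0.8, 0, 0.25, -0.13, 0, 0, -0.08]],
  ],
)

```text
clock: 40.45
tool_pos: [0.4942, -0.0029, 0.2411]
eef_rot: [0.777, -0.629, 0.0, -0.001]
contact_force: [0.8, 0.3, 0.3]
opening: 0.276
```

play_rows(
  deltas=[
    [[0.8, 0, 0, 0, 0, 0, -0.055], [0.8, 0, 0, 0, 0, 0, -0.11], [0.8, 0, 0, 0, 0, 0, -0.165], [0.8, 0, 0, 0, 0, 0, -0.22], [0.8, 0, 0, 0, 0, 0, -0.275]],
  ],
)

```text
clock: 41.08
tool_pos: [0.4942, -0.0042, 0.2413]
eef_rot: [0.97, -0.244, 0.001, -0.0]
contact_force: [0.8, -0.1, -0.3]
opening: 0.279
```

play_rows(
  deltas=[
    [[0.8, 0, 0, 0, 0, 0, -0.055], [0.8, 0, 0, 0, 0, 0, -0.11], [0.8, 0, 0, 0, 0, 0, -0.165], [0.8, 0, 0, 0, 0, 0, -0.22], [0.8, 0, 0, 0, 0, 0, -0.275]],
  ],
)

```text
clock: 41.7
tool_pos: [0.4943, -0.0056, 0.2416]
eef_rot: [0.983, 0.186, 0.001, 0.0]
contact_force: [-0.8, -0.6, -0.5]
opening: 0.277
```

Run:
```python
from h import *
st(); row(chest(-.04,.010,.24),down(YW+np.pi/2))
```

```text
t 41.7 p [ 0.4943 -0.0056  0.2416] jaw 21.5 z [ 0.002 -0.    -1.   ] F [-0.8 -0.6 -0.5] op 0.277 q [-0.12  0.54  0.06  1.98 -0.05  0.62  0.35]
[0.0346, -0.0683, 0.0052, 0.0006, -0.0003, -0.3668] mm 23.03043493925454 deg 66.02447250580182
```

play_rows(
  deltas=[
    [[0.8, 0, -0.01, 0, 0, 0, -0.055], [0.8, 0.01, -0.03, 0, 0, 0, -0.11], [0.8, 0.02, -0.05, 0, 0, 0, -0.165], [0.8, 0.03, -0.068, 0, 0, 0, -0.22], [0.8, 0.0346, -0.068, 0, 0, 0, -0.275]],
  ],
)

```text
clock: 42.32
tool_pos: [0.4966, 0.0162, 0.2416]
eef_rot: [0.813, 0.582, 0.001, 0.001]
contact_force: [0.4, -0.0, -1.2]
opening: 0.277
```

Run:
```python
from h import *
st(); row(chest(.034,.010,.20),down(YW+np.pi/2))
```

```text
t 42.33 p [0.4966 0.0162 0.2416] jaw 71.2 z [ 0.002 -0.001 -1.   ] F [ 0.4 -0.  -1.2] op 0.277 q [ 0.    0.55 -0.2   1.96  0.18  0.64  0.93]
[0.0722, 0.2348, 0.1393, 0.0008, 0.0002, -0.0905] mm 84.73632141268607 deg 16.291796583146333
```

play_rows(
  deltas=[
    [[0.8, 0.01, 0.04, 0.01, 0, 0, -0.04], [0.8, 0.03, 0.1, 0.03, 0, 0, -0.0905], [0.8, 0.05, 0.17, 0.07, 0, 0, -0.0905], [0.8, 0.072, 0.225, 0.12, 0, 0, -0.0905], [0.8, 0.072, 0.235, 0.139, 0, 0, -0.0905]],
  ],
)

```text
clock: 42.95
tool_pos: [0.5709, 0.0125, 0.1993]
eef_rot: [0.723, 0.691, 0.0, 0.001]
contact_force: [0.3, -0.5, -0.3]
opening: 0.276
```

play_rows(
  deltas=[
    [[0.8, 0, 0, 0, 0, 0, 0], [0.8, 0, 0, 0, 0, 0, 0], [0.8, 0, 0, 0, 0, 0, 0]],
  ],
)

```text
clock: 43.32
tool_pos: [0.5707, 0.0125, 0.1998]
eef_rot: [0.723, 0.691, 0.0, 0.001]
contact_force: [0.0, 0.0, -0.5]
opening: 0.278
```

Run:
```python
from h import *
st(); row(chest(.034,.010,.12),down(YW+np.pi/2)); row(chest(.034,.010,.040),down(YW+np.pi/2))
cv2.imwrite("pics/w25.png",vision.snapshot("wrist")[:,:,::-1])
```

```text
t 43.33 p [0.5707 0.0125 0.1998] jaw 87.4 z [ 0.002 -0.002 -1.   ] F [ 0.   0.  -0.5] op 0.278 q [ 0.05  0.7  -0.26  1.79  0.27  0.69  1.16]
[0.0054, -0.0018, 0.2661, 0.0008, 0.0005, -0.0007] mm 79.86168259442752 deg 0.20799851679309012
[0.0059, -0.0025, 0.5328, 0.0008, 0.0005, -0.0007] mm 159.8542281952034 deg 0.20799851679309012
```

View pics/w25.png

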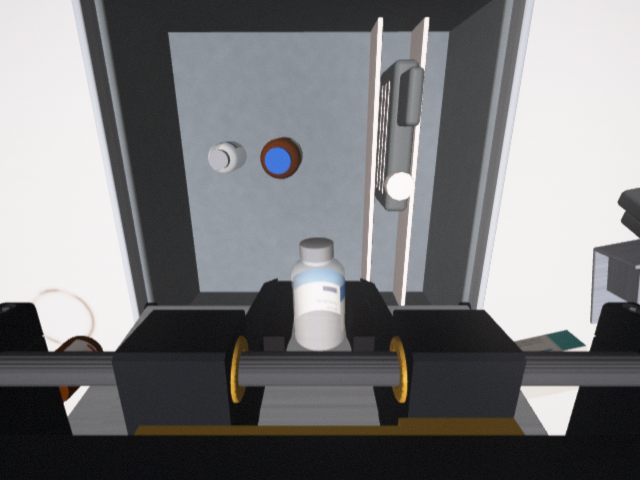

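play_rows(
  deltas=[
    [[0.8, 0.005, -0.002, 0.06, 0, 0, 0], [0.8, 0.005, -0.002, 0.15, 0, 0, 0], [0.8, 0.005, -0.002, 0.23, 0, 0, 0], [0.8, 0.005, -0.002, 0.28, 0, 0, 0], [0.8, 0.005, -0.002, 0.3, 0, 0, 0]],
  ],
)

```text
clock: 44.0
tool_pos: [0.5702, 0.014, 0.1093]
eef_rot: [0.723, 0.691, 0.0, 0.001]
contact_force: [0.7, 0.3, -0.5]
opening: 0.275
```

play_rows(
  deltas=[
    [[0.8, 0, 0, 0.05, 0, 0, 0], [0.8, 0, 0, 0.1, 0, 0, 0], [0.8, 0, 0, 0.15, 0, 0, 0], [0.8, 0, 0, 0.18, 0, 0, 0], [0.8, 0, 0, 0.18, 0, 0, 0]],
  ],
)

```text
clock: 44.62
tool_pos: [0.5699, 0.0139, 0.0545]
eef_rot: [0.723, 0.691, -0.001, 0.001]
contact_force: [0.1, -0.1, -0.5]
opening: 0.276
```

Run:
```python
from h import *
st(); row(chest(.034,.010,.037),down(YW+np.pi/2))
cv2.imwrite("pics/w26.png",vision.snapshot("wrist")[:,:,::-1])
```

```text
t 44.62 p [0.5699 0.0139 0.0545] jaw 87.4 z [ 0.    -0.002 -1.   ] F [ 0.1 -0.1 -0.5] op 0.276 q [-0.01  0.93 -0.16  1.86  0.36  0.38  1.08]
[0.0006, 0.0017, 0.0583, 0.0001, 0.0006, -0.0006] mm 17.498649733678185 deg 0.156456551565056
```

View pics/w26.png

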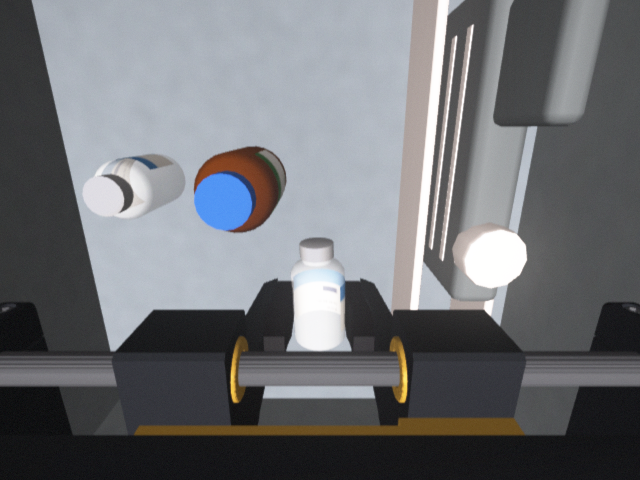

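play_rows(
  deltas=[
    [[0.8, 0, 0.001, 0.02, 0, 0, 0], [0.8, 0, 0.001, 0.04, 0, 0, 0], [0.8, 0, 0.001, 0.053, 0, 0, 0], [0.8, 0, 0.001, 0.056, 0, 0, 0], [0.8, 0, 0.001, 0.056, 0, 0, 0]],
  ],
)

```text
clock: 45.3
tool_pos: [0.5706, 0.0139, 0.0382]
eef_rot: [0.723, 0.691, -0.0, 0.001]
contact_force: [-0.8, -0.6, -0.6]
opening: 0.278
```

play_rows(
  deltas=[
    [[0.8, 0, 0, 0.002, 0, 0, 0], [0.8, 0, 0, 0.005, 0, 0, 0], [0.8, 0, 0, 0.005, 0, 0, 0]],
  ],
)

```text
clock: 45.68
tool_pos: [0.5706, 0.0139, 0.0367]
eef_rot: [0.723, 0.691, -0.0, 0.001]
contact_force: [0.0, 0.0, -0.2]
opening: 0.278
```

play_rows(
  deltas=[
    [[0.8, 0, 0, 0.002, 0, 0, 0], [0.8, 0, 0, 0.004, 0, 0, 0], [0.8, 0, 0, 0.004, 0, 0, 0]],
  ],
)

```text
clock: 46.05
tool_pos: [0.5706, 0.0139, 0.036]
eef_rot: [0.723, 0.691, -0.0, 0.001]
contact_force: [-1.2, -0.8, 4.5]
opening: 0.278
```

play_rows(
  deltas=[
    [[0.4, 0, 0, 0, 0, 0, 0], [0.3, 0, 0, 0, 0, 0, 0], [0.24, 0, 0, 0, 0, 0, 0], [0.24, 0, 0, 0, 0, 0, 0]],
  ],
)

```text
clock: 46.55
tool_pos: [0.5706, 0.0139, 0.0359]
eef_rot: [0.723, 0.691, -0.0, 0.001]
contact_force: [0.9, 1.1, 0.4]
opening: 0.382
```

play_rows(
  deltas=[
    [[0.24, 0, 0, -0.03, 0, 0, 0], [0.24, 0, 0, -0.1, 0, 0, 0], [0.24, 0, -0.02, -0.2, 0, 0, 0], [0.24, 0, -0.06, -0.35, 0, 0, 0], [0.24, 0, -0.15, -0.5, 0, 0, 0]],
  ],
)

```text
clock: 47.18
tool_pos: [0.5259, 0.0163, 0.1876]
eef_rot: [0.723, 0.691, 0.001, 0.002]
contact_force: [1.0, -0.1, 0.8]
opening: 0.38
```

play_rows(
  deltas=[
    [[-0.1, 0, -0.1, -0.15, 0, 0, 0], [-0.1, 0, -0.2, -0.3, 0, 0, 0], [-0.1, 0, -0.25, -0.4, 0, 0, 0], [-0.1, 0, -0.25, -0.4, 0, 0, 0], [-0.1, 0, -0.25, -0.4, 0, 0, 0]],
  ],
)

```text
clock: 47.8
tool_pos: [0.4506, 0.0197, 0.3071]
eef_rot: [0.723, 0.69, 0.001, 0.002]
contact_force: [-0.8, -0.1, -0.2]
opening: 0.553
```

Run:
```python
from h import *
st()
cv2.imwrite("pics/w27.png",vision.snapshot("wrist")[:,:,::-1])
cv2.imwrite("pics/s27.png",vision.snapshot("scene")[:,:,::-1])
```

```text
t 47.8 p [0.4506 0.0197 0.3071] jaw 87.3 z [ 0.003 -0.002 -1.   ] F [-0.8 -0.1 -0.2] op 0.553 q [ 0.08  0.4  -0.33  2.    0.19  0.77  1.16]
```

View pics/w27.png

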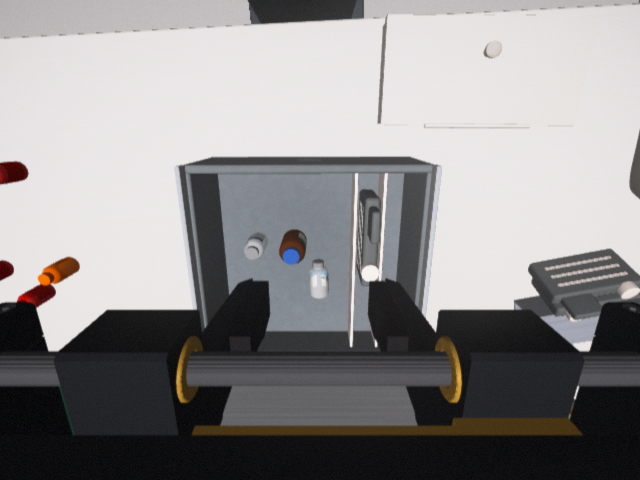

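View pics/s27.png

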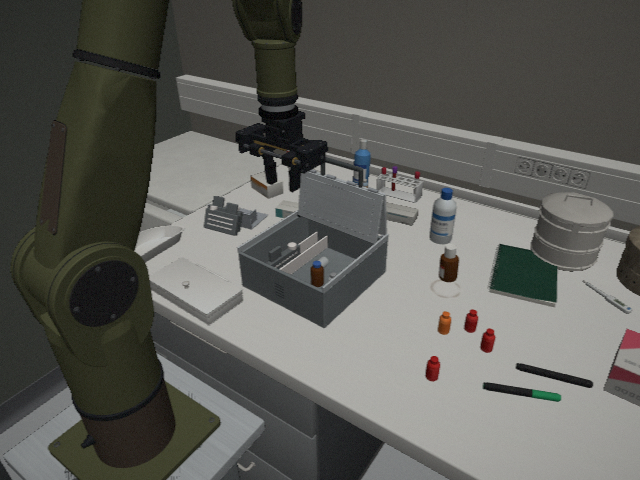

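Run:
```python
from h import *
st(); row([.55,.005,.37],down(YW));row([.643,.003,.37],down(YW))
```

```text
t 47.9 p [0.4505 0.0198 0.3064] jaw 87.3 z [ 0.002 -0.002 -1.   ] F [ 0.6 -0.  -0.1] op 0.551 q [ 0.08  0.4  -0.33  2.    0.19  0.77  1.16]
[-0.0341, 0.334, -0.2115, 0.0009, 0.0, 0.4992] mm 119.03720986816154 deg 89.85495408250426
[-0.0264, 0.644, -0.211, 0.0009, 0.0, 0.4992] mm 203.44873060336153 deg 89.85495408250426
```

play_rows(
  deltas=[
    [[-0.1, 0, 0.03, -0.06, 0, 0, 0.055], [-0.1, 0, 0.08, -0.12, 0, 0, 0.11], [-0.1, -0.01, 0.14, -0.18, 0, 0, 0.165], [-0.1, -0.02, 0.2, -0.21, 0, 0, 0.22], [-0.1, -0.03, 0.26, -0.21, 0, 0, 0.275]],
  ],
)

```text
clock: 48.52
tool_pos: [0.5289, 0.0072, 0.3689]
eef_rot: [0.947, 0.322, 0.0, 0.001]
contact_force: [0.6, -0.9, -0.1]
opening: 0.551
```

Run:
```python
from h import *
st(); row([.643,.003,.37],down(YW))
```

```text
t 48.52 p [0.5289 0.0072 0.3689] jaw 37.5 z [ 0.001 -0.002 -1.   ] F [ 0.6 -0.9 -0.1] op 0.551 q [-0.04  0.43 -0.09  1.7   0.05  1.01  0.5 ]
[0.2931, 0.2426, -0.0034, 0.0007, -0.0001, 0.2224] mm 114.15039186850763 deg 40.032664296041645
```

play_rows(
  deltas=[
    [[-0.36, 0.05, 0.04, 0, 0, 0, 0.055], [-0.36, 0.12, 0.1, 0, 0, 0, 0.11], [-0.36, 0.2, 0.17, 0, 0, 0, 0.165], [-0.36, 0.27, 0.22, 0, 0, 0, 0.2224], [-0.36, 0.293, 0.243, 0, 0, 0, 0.2224]],
  ],
)

```text
clock: 49.15
tool_pos: [0.6439, 0.0033, 0.3668]
eef_rot: [1.0, -0.021, -0.001, 0.002]
contact_force: [-0.8, -0.6, -0.2]
opening: 0.68
```

play_rows(
  deltas=[
    [[-0.36, 0, 0, 0, 0, 0, 0], [-0.36, 0, 0, 0, 0, 0, 0], [-0.36, 0, 0, 0, 0, 0, 0]],
  ],
)

```text
clock: 49.52
tool_pos: [0.6433, 0.0032, 0.367]
eef_rot: [1.0, -0.02, -0.001, 0.001]
contact_force: [0.6, -0.4, 0.8]
opening: 0.679
```

Run:
```python
from h import *
st(); row([.643,.003,.2745],down(YW))
W=cam("wrist");cv2.imwrite("pics/w28.png",vision.snapshot("wrist")[:,:,::-1]);print(proj(W,[.643,.003,.2745]),proj(W,[.643,.058,.2745]))
```

```text
t 49.52 p [0.6433 0.0032 0.367 ] jaw -2.3 z [-0.002 -0.003 -1.   ] F [ 0.6 -0.4  0.8] op 0.679 q [-0.13  0.62  0.11  1.36 -0.06  1.17 -0.06]
[-0.0002, -0.0002, 0.3085, 0.0009, 0.0006, 0.001] mm 92.54829132308203 deg 0.27361334541307014
[316.99443709 247.90778342] [313.34022691 168.2183968 ]
```

View pics/w28.png

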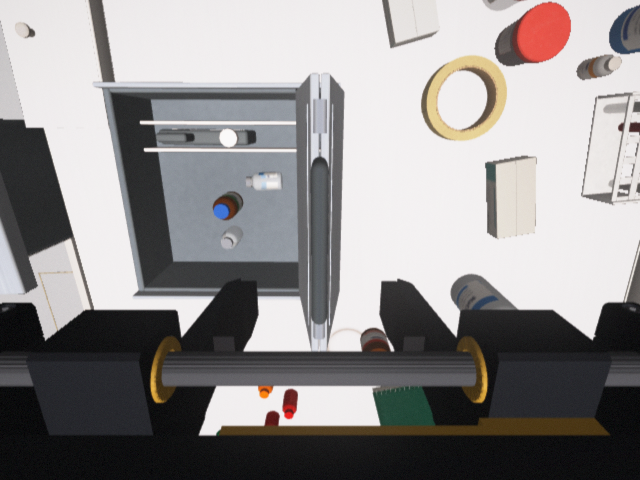

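```bash
python3 -c "
import cv2
i=cv2.imread('pics/w28.png');cv2.imwrite('pics/w28b.png',cv2.resize(i[40:100,560:640],None,fx=7,fy=7,interpolation=cv2.INTER_CUBIC))"
```

```text
(no output)
```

View pics/w28b.png

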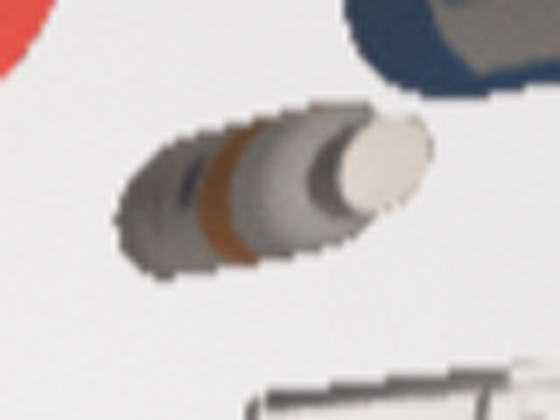

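play_rows(
  deltas=[
    [[-0.36, 0, 0, 0.08, 0, 0, 0], [-0.36, 0, 0, 0.18, 0, 0, 0], [-0.36, 0, 0, 0.27, 0, 0, 0], [-0.36, 0, 0, 0.308, 0, 0, 0], [-0.36, 0, 0, 0.308, 0, 0, 0]],
  ],
)

```text
clock: 50.2
tool_pos: [0.643, 0.0029, 0.2747]
eef_rot: [1.0, -0.02, -0.001, 0.001]
contact_force: [-0.8, -0.4, 0.5]
opening: 0.677
```

play_rows(
  deltas=[
    [[0.2, 0, 0, 0, 0, 0, 0], [0.6, 0, 0, 0, 0, 0, 0], [1, 0, 0, 0, 0, 0, 0], [1, 0, 0, 0, 0, 0, 0], [1, 0, 0, 0, 0, 0, 0]],
  ],
  force=20,
)

```text
clock: 50.82
tool_pos: [0.6431, 0.0029, 0.2748]
eef_rot: [1.0, -0.02, -0.001, 0.001]
contact_force: [3.8, -0.0, -0.8]
opening: 0.134
```

play_rows(
  deltas=[
    [[1, 0, 0, 0, 0, 0, 0], [1, 0, 0, 0, 0, 0, 0], [1, 0, 0, 0, 0, 0, 0]],
  ],
)

```text
clock: 51.2
tool_pos: [0.6431, 0.0029, 0.2747]
eef_rot: [1.0, -0.02, -0.001, 0.001]
contact_force: [0.6, -0.4, -0.3]
opening: 0.127
```

Run:
```python
from h import *
S=cam("scene");T=cam("top")
# far object
b=(240+485/3.9,125+265/3.9);t=(240+485/3.9,125+212/3.9)
B=onz(S,*b,0.0);print("base",B, [ (h,proj(S,B+[0,0,h]).round(1)) for h in(.04,.05,.06,.07,.08)],t)
print("top cam base proj",proj(T,B),proj(T,B+[0,0,.05]))
f=T[0]; print("px per 25mm",f*.025/1.25)
```

```text
base [1.00684542 0.1413008  0.        ] [(0.04, array([364.8, 182. ])), (0.05, array([364.9, 179.2])), (0.06, array([365. , 176.4])), (0.07, array([365.2, 173.6])), (0.08, array([365.3, 170.8]))] (364.35897435897436, 179.35897435897436)
top cam base proj [272.22978785  89.11395831] [269.86168631  80.99840828]
px per 25mm 9.951216867435818
```

play_rows(
  deltas=[
    [[1, -0.05, 0, 0.011, 0, 0, 0], [1, -0.098, 0, 0.027, 0, 0, 0], [1, -0.141, 0, 0.048, 0, 0, 0], [1, -0.181, 0, 0.072, 0, 0, 0], [1, -0.218, 0, 0.101, 0, 0, 0]],
  ],
)

```text
clock: 51.82
tool_pos: [0.5793, 0.0057, 0.2449]
eef_rot: [1.0, -0.02, 0.001, 0.001]
contact_force: [4.9, 0.2, -3.9]
opening: 0.127
```

play_rows(
  deltas=[
    [[1, -0.055, 0, 0.054, 0, 0, 0], [1, -0.098, 0, 0.118, 0, 0, 0], [1, -0.126, 0, 0.18, 0, 0, 0], [1, -0.141, 0, 0.238, 0, 0, 0], [1, -0.148, 0, 0.28, 0, 0, 0]],
  ],
)

```text
clock: 52.45
tool_pos: [0.536, 0.0077, 0.1606]
eef_rot: [1.0, -0.02, 0.002, 0.001]
contact_force: [1.1, 1.2, 0.7]
opening: 0.126
```

Run:
```python
from h import *
st()
```

```text
t 52.45 p [0.536  0.0077 0.1606] jaw -2.3 z [ 0.005 -0.002 -1.   ] F [1.1 1.2 0.7] op 0.126 q [-0.14  0.72  0.06  1.94 -0.08  0.48 -0.06]
```

play_rows(
  deltas=[
    [[1, -0.003, 0, 0.02, 0, 0, 0], [1, -0.003, 0, 0.035, 0, 0, 0], [1, -0.003, 0, 0.043, 0, 0, 0], [1, -0.003, 0, 0.045, 0, 0, 0]],
  ],
)

```text
clock: 52.95
tool_pos: [0.5355, 0.0077, 0.148]
eef_rot: [1.0, -0.02, 0.003, 0.001]
contact_force: [-0.1, 1.4, 10.9]
opening: 0.128
```

play_rows(
  deltas=[
    [[1, 0, 0, 0.006, 0, 0, 0], [1, 0, 0, 0.01, 0, 0, 0], [1, 0, 0, 0.01, 0, 0, 0]],
  ],
)

```text
clock: 53.32
tool_pos: [0.5356, 0.0077, 0.1476]
eef_rot: [1.0, -0.02, 0.004, 0.001]
contact_force: [-4.0, 0.8, 22.7]
opening: 0.124
```

Solid stop (z 0.1476 did not move). Release and rise.

play_rows(
  deltas=[
    [[1, 0, 0, 0, 0, 0, 0], [0.3, 0, 0, -0.001, 0, 0, 0], [-0.3, 0, 0, -0.001, 0, 0, 0], [-0.36, 0, 0, -0.001, 0, 0, 0], [-0.36, 0, 0, -0.001, 0, 0, 0]],
  ],
)

```text
clock: 53.95
tool_pos: [0.5354, 0.0076, 0.1477]
eef_rot: [1.0, -0.02, 0.003, 0.001]
contact_force: [-0.3, -0.0, 2.0]
opening: 0.559
```

play_rows(
  deltas=[
    [[-0.36, 0, 0, -0.03, 0, 0, 0], [-0.36, 0, 0, -0.12, 0, 0, 0], [-0.36, 0, 0, -0.28, 0, 0, 0], [-0.36, 0, 0, -0.45, 0, 0, 0], [-0.36, 0, 0, -0.5, 0, 0, 0]],
  ],
)

```text
clock: 54.58
tool_pos: [0.5359, 0.0078, 0.3015]
eef_rot: [1.0, -0.021, 0.006, 0.0]
contact_force: [-0.1, 0.3, -1.0]
opening: 0.674
```

play_rows(
  deltas=[
    [[-0.36, 0, 0.1, 0, 0, 0, 0], [-0.36, 0, 0.3, 0, 0, 0, 0], [-0.36, 0, 0.5, 0, 0, 0, 0], [-0.36, 0, 0.6, 0, 0, 0, 0], [-0.36, 0, 0.6, 0, 0, 0, 0]],
  ],
)

```text
clock: 55.2
tool_pos: [0.5276, -0.1753, 0.3022]
eef_rot: [1.0, -0.023, 0.007, 0.001]
contact_force: [1.4, 0.2, 0.3]
opening: 0.68
```

Run:
```python
from h import *
st()
W=cam("wrist");i=vision.snapshot("wrist")[:,:,::-1];cv2.imwrite("pics/w29.png",i)
i=vision.snapshot("scene")[:,:,::-1];cv2.imwrite("pics/s29.png",cv2.resize(i[120:400,160:520],None,fx=2.1,fy=2.1))
i=vision.snapshot("top")[:,:,::-1];cv2.imwrite("pics/t29.png",cv2.resize(i[150:350,120:520],None,fx=2,fy=2))
```

```text
t 55.2 p [ 0.5276 -0.1753  0.3022] jaw -2.7 z [ 0.013 -0.003 -1.   ] F [1.4 0.2 0.3] op 0.68 q [ 0.18  0.54  0.09  1.74 -0.06  0.85  0.25]
```

View pics/s29.png

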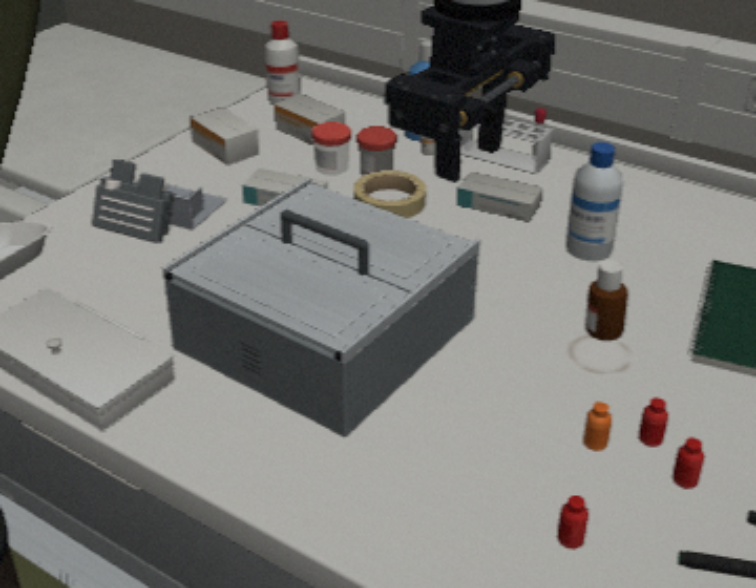

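View pics/w29.png

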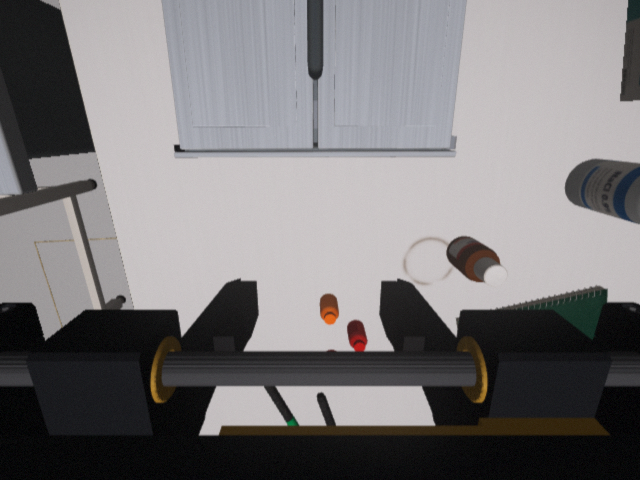

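View pics/t29.png

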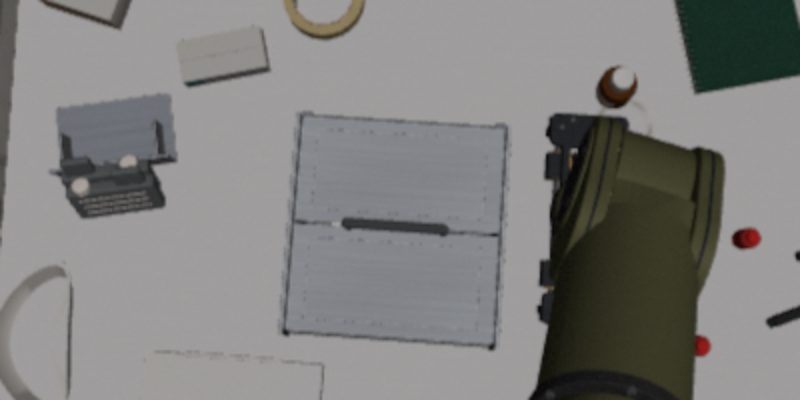

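play_rows(
  deltas=[
    [[-0.36, 0, 0, 0, 0, 0, 0], [-0.36, 0, 0, 0, 0, 0, 0], [-0.36, 0, 0, 0, 0, 0, 0]],
  ],
)

```text
clock: 55.72
tool_pos: [0.5288, -0.1696, 0.3018]
eef_rot: [1.0, -0.019, 0.006, -0.0]
contact_force: [0.1, -0.6, 0.8]
opening: 0.679
```

```bash
python3 -c "
from h import *
st();print(r.finish_job())"
```

```text
t 55.73 p [ 0.5288 -0.1696  0.3018] jaw -2.2 z [ 0.013  0.    -1.   ] F [ 0.1 -0.6  0.8] op 0.679 q [ 0.18  0.54  0.08  1.74 -0.06  0.85  0.25]
the job is handed in; nothing more can be done
None
```

The job is done and handed in at about 56 s of the 200 s allowed. I folded the hatch back to its stop, drew plate_1 square off the stack and stood it in the cradle. I then set the three vials I found on the bay floor and closed the hatch to its stop.

- **Vials:** one small vial and the large brown one stand. The other small vial had been knocked over mid-run, so I set it down lying.
- **Last checks before closing:** the plate was upright between the ribs, and all three vials were in the bay.
- **Last checks after closing:** the hatch looks flat from all three cameras. The other two plates, the bottle and the look-alikes show no visible movement.
- **Brief contact:** while lowering onto plate_1's lug the tool read about 5 N, possibly from plate_2's lug. I backed off 3 mm and saw no movement in the images.
- **Object left alone:** a white-capped, brown-banded bottle the size of a small vial stands at the back, near (1.0, 0.14) m. I treated it as clutter because it differs from the others and is beyond the arm's reach. I can't rule out that it was a fourth vial.

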